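# Set up the gluing bench for a drone: square the frame, hang the rotor arm

## Robot

A 6-joint arm with a two-finger parallel gripper is mounted at the origin on the work surface. World frame = base frame: x ahead of the robot, y to its left, z up, the work surface at z = 0. Lengths are in mm, angles in rad, forces in N, time in s.
With the tool pointing down it reaches from about 350 to 975 mm from the base axis. Payload 4.9 kg.
Tool frame: the origin (TCP) lies at the very end of the fingers, on their centre line; the grasp point (between the pads) lies 19 mm behind it; y points along the fingers, x is the direction in which the jaws open and shut, and the axes are right-handed (so a half turn about y gives the same grasp; the last joint's range is limited). The gripper opens to 85 mm and grips with 20 to 120 N. Pads are 22 mm wide; open, the fingers measure 114 mm over their backs; the gripper's body (76 mm by 85 mm) begins 54 mm behind the grasp point. The pads swing forward as they close: fully open they stand 13 mm farther back than shut.
Start: joints at [-1.438, 0.053, 1.613, -0, 1.476, -0.119], TCP at [155.713, -605.272, 193.304] pointing down, gripper open.
Joint ranges: [-3.01, 3.01], [-1.01, 2.22], [0.06, 2.58], [-1.02, 4.17], [0.09, 2.62], [-3.14, 3.14]. Speed limits (rad/s): [2.57, 2.57, 3.14, 3.14, 3.14, 3.14].

## Interface

Orientations are given as a rotation vector (axis times angle).
In Python, from station import * gives the robot as it stands. The module is installed in compiled form; this text tells all that it offers.
- The arm moves only by the tool play_rows, never from a script. Its argument "steps" is one flat list of numbers, 7 for each row, row after row: the shift along the tool's x, y, z in mm, then the turn, a rotation vector about the tool's x, y, z in rad, then the closure, from 0 (fully open) to 1 (shut). A call has 1 to 8 rows; each row shifts and turns the pose as measured when the row begins, along the tool's axes as they then stand; what a row does not reach is not made up. A row lasts 1/12 s, in which the tool goes at most 41.7 mm and 7.16 degrees, less where a joint would pass 70% of its speed; a pose out of reach is approached as far as the arm can. A call with a gripper value outside its range is refused whole. The fingers move at their own pace and stop on an object; the grip force is fixed at half the most. Time passes only in rows, so rows that do not move let the fingers close. It gives the time, the measured TCP pose, the force and the opening at its end, in the units of the state.
- observe(): the state, without advancing time (a new reading comes with each control period).
- grab_frame(name): name is "side" or "top" or "wrist"; returns a dict with "image" (420x560x3 uint8, red, green, blue), "fx", "fy", "cx", "cy" (pixels), "R" (3x3) and "t" (3): a world point X has camera coordinates R X + t; the wrist camera has in their place "mount" (4x4, takes a point from camera to tool coordinates, whose origin is the TCP and whose axes are the tool frame's). Camera axes: x right, y down, z forward; pixel columns grow to the right and rows downward; lengths in mm; the calibration is good to about 2 mm. A picture is of the moment at which its call begins: read the wrist's pose just before it. There is no depth.
- sign_off(): hands the job in, once; it reports no verdict.
The state is a dict: "clock": time; "joint_positions": joint angles; "joint_velocities": joint speeds; "joint_torque": joint torques, N m; "tool_pos": TCP position; "orientation": TCP orientation; "contact_force": force on the tool from outside, world axes, zero at the start; "moment": the same for the moment, N m; "finger_gap": finger opening in mm.
Only numpy, scipy, OpenCV 4.12 (cv2) and the standard library are available. Lean on these libraries where they do the work, as an engineer would, in place of code of your own. Each camera call takes 0.05 s, during which the arm holds its last target.

## Task

Get the bench ready for gluing the next drone: first push the two-deck drone frame square and flush into the corner of the gluing jig, against both fences. Then hang the rotor arm by its steel eye on the hook of the stand; its motor makes it heavy on one side, so let its weight down slowly, let go without it swinging, and leave it hanging still. Leave the other things on the bench where they are.

Things in the scene. Friction and masses are not known exactly. Their poses are not given: they have to be found in the camera images.
- frame_center (a point): centre (half-way up) of the loose drone frame: two black decks 120 x 100 mm (its x and y), each 5 mm thick, joined by four standoffs, 36 mm high over all; a low green circuit board lies on top. 0.25 to 0.5 kg. It lies flat on the jig board, not yet touching the fences, turned by up to 12 degrees
- jig: fixed gluing jig: plywood board 260 x 240 x 12 mm (its x and y), with two wooden fences, 25 mm high above the board and 20 mm thick, on its +x and -y edges, meeting in the far right corner. Origin: centre of the board's underside; axes along the board
- fence_corner (a point): inner corner where the two fences meet, at the board's top face; axes as the jig's. One fence's face runs along y, on the +x side of this point, the other's along x, on the -y side. From here the free board reaches 240 mm to -x and 220 mm to +y. Flush and square, the frame's centre is at x = -60, y = +50 mm in these axes and the frame's axes are along the jig's
- rotor_arm: loose rotor arm, standing on its two ends: level aluminium beam 240 mm long (its y), 16 mm wide (x), 28 to 48 mm above the bench; motor 32 mm wide on a leg at the +y end (80 mm high, foot 56 mm wide); clamp block 44 x 32 x 48 mm at the -y end. Origin: centre of its underside, below the eye. 0.2 to 0.35 kg
- rotor_eye (a point): centre of the rotor arm's steel eye: a ring of 6 mm wire, 28 mm clear inside, 40 mm outside, upright over the middle of the beam; it opens along the arm's x. It is 62 mm above the arm's underside. The centre of mass lies 13.6 mm to +y (motor side) of this point and 21.6 mm below it, so the hung arm comes to rest with its motor end tilted down by 32 degrees
- rotor_grip (a point): middle of the beam's section, 45 mm from the eye to the motor side and 24 mm below the eye's centre: a good place to pinch the beam across its 16 mm width. The beam is free from 25 to 85 mm from the eye. Axes as the arm's
- hook_seat (a point): point on the centre line of the hook, where the eye should hang, 220 mm above the bench. The hook is a level steel bar 7 mm thick along the stand's x, free end to -x (towards the robot). From here it runs 55 mm to +x, to the post, and 30 mm to -x, where its last 8 mm turn up at 45 degrees: the centre of its round end is 8 mm higher, 38 mm to -x of here
- hook_stand: fixed hook stand: foot 120 x 120 x 14 mm, post 14 mm thick in its middle, up to 229 mm, hook at the top. Origin: centre of its underside; the hook points to its -x
- servo: bystander, leave alone: a small black servo, 20 x 40 x 36 mm; origin at its underside
- screw_jar: bystander, leave alone: a jar, 52 mm wide, 65 mm high; origin at its underside
- battery: bystander, leave alone: a battery pack, 75 x 36 x 30 mm; origin at its underside
- spare_motor: bystander, leave alone: a spare motor, 34 mm wide, 36 mm high; origin at its underside
- bare_tube: bystander, leave alone: an unfinished arm, flat on the bench, 200 mm long, without motor or eye; origin at its underside
- tape_roll: bystander, leave alone: a roll, 90 mm wide, 24 mm high; origin at its underside
Things that resemble listed ones, but are neither listed nor needed, are in the scene too. There is more than one size of the rotor_arm; the job needs the larger.

How it is judged:
By the outcome, as a careful person would: the job done as asked, in the order asked, and still so for the second after the job is handed in, with the robot touching nothing.
It also fails if it takes over 72 s, if anything falls off the work surface, if the arm or the gripper's body presses on something with over 40 N, if the wrist force passes 120 N, or if a joint passes its speed limit or range.

## Working session

There is one attempt and no reset: what is moved stays moved. The work goes in short steps, Python scripts to look and compute and a tool call to move; the robot and the scene stay as the last step left them, time stands still between calls to the robot, and variables do not carry over. Pictures are saved under pics/ and viewed, and the job is handed in when it is done.

Besides the shell and the picture viewer there is one more tool, called after "Emit:" by a JSON object that holds its "fn" and its "kwargs". play_rows: Moves the arm, as the interface text tells. Its arguments: {"type":"object","properties":{"steps":{"type":"array","items":{"type":"number"}}},"required":["steps"]}

```bash
mkdir -p pics
cat > h.py <<'E'
from station import *
import numpy as np, cv2
from scipy.spatial.transform import Rotation as Ro
def snap(n,f):
    g=grab_frame(n); cv2.imwrite('pics/'+f,g['image'][:,:,::-1]); np.save('pics/'+f[:-4]+'.npy',g,allow_pickle=True); return g
def load(f): return np.load('pics/'+f+'.npy',allow_pickle=True).item()
def ray(g,u,v):
    R=np.array(g['R']);t=np.array(g['t']); d=R.T@np.array([(u-g['cx'])/g['fx'],(v-g['cy'])/g['fy'],1]); return -R.T@t,d
def onz(g,u,v,z):
    c,d=ray(g,u,v); return c+d*(z-c[2])/d[2]
def proj(g,X):
    p=np.array(g['R'])@np.array(X)+np.array(g['t']); return p[0]/p[2]*g['fx']+g['cx'],p[1]/p[2]*g['fy']+g['cy']
E
python3 - <<'E'
from h import *
np.set_printoptions(precision=3,suppress=True)
o=observe();print(o)
for n in ['side','top','wrist']:
    g=snap(n,n+'0.png'); print(n,{k:v for k,v in g.items() if k!='image'})
E
```

```text
{'clock': 0.0, 'joint_positions': array([-1.438,  0.053,  1.614,  0.   ,  1.476, -0.119]), 'joint_velocities': array([ 0.   , -0.001, -0.001, -0.002, -0.   , -0.   ]), 'joint_torque': array([ -0.   , -39.368, -37.017,  -0.   ,   0.007,   0.   ]), 'tool_pos': array([ 155.601, -604.603,  192.069]), 'orientation': array([-1.316,  1.023, -1.02 ]), 'contact_force': array([0.86 , 0.036, 1.072]), 'moment': array([ 0.023, -0.036,  0.037]), 'finger_gap': 85.60165456859313}
side {'fx': 545.5810580933629, 'fy': 545.5810580933629, 'cx': 283.69389256953997, 'cy': 209.99237701512757, 'R': array([[-0.709, -0.705, -0.018],
       [-0.481,  0.502, -0.719],
       [ 0.516, -0.502, -0.695]]), 't': array([ 396.771,  337.248, 1181.895])}
top {'fx': 438.02935700570276, 'fy': 438.02935700570276, 'cx': 282.81631778748766, 'cy': 205.81009410304793, 'R': array([[-0.007, -1.   ,  0.003],
       [-0.986,  0.006, -0.166],
       [ 0.166, -0.004, -0.986]]), 't': array([  42.297,  525.253, 1144.179])}
wrist {'fx': 376.4620724431457, 'fy': 376.4620724431457, 'cx': 276.2306754497242, 'cy': 211.61467302881155, 'mount': array([[   1.   ,   -0.002,    0.002,    0.326],
       [  -0.003,   -0.321,    0.947, -180.031],
       [  -0.001,   -0.947,   -0.321,   83.025],
       [   0.   ,    0.   ,    0.   ,    1.   ]])}
```

View pics/top0.png

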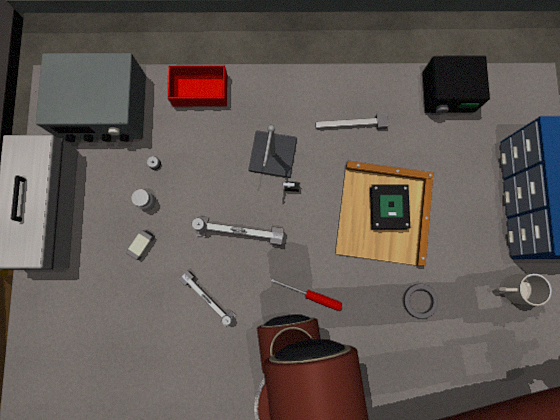

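View pics/side0.png

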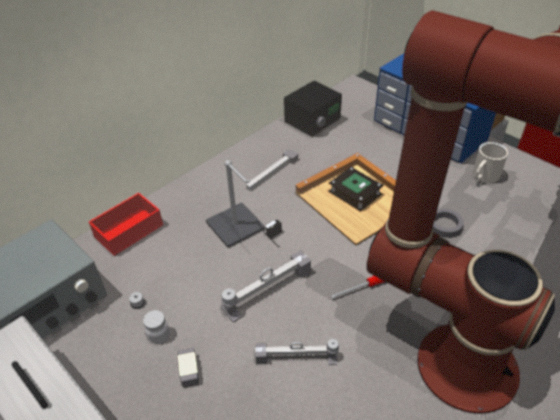

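View pics/wrist0.png

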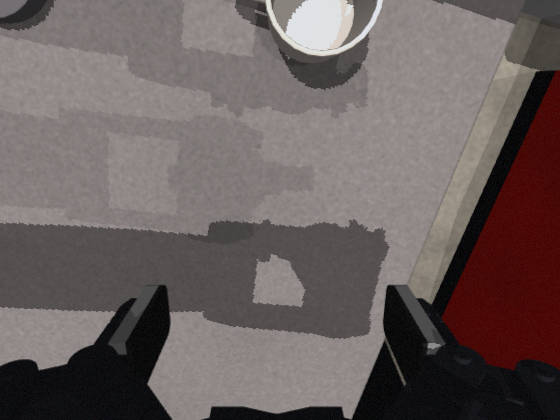

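Run:
```python
from h import *
g=load('top0')['image'][:,:,::-1]
cv2.imwrite('pics/ct1.png',cv2.resize(g[180:340,170:300],None,fx=4,fy=4,interpolation=3)[:600])
cv2.imwrite('pics/ct2.png',cv2.resize(g[155:275,325:445],None,fx=5,fy=5,interpolation=3))
cv2.imwrite('pics/ct3.png',cv2.resize(g[115:250,180:310],None,fx=4.4,fy=4.4,interpolation=3))
g=load('side0')['image'][:,:,::-1]
cv2.imwrite('pics/cs1.png',cv2.resize(g[150:320,195:325],None,fx=3.5,fy=3.5,interpolation=3))
cv2.imwrite('pics/cs2.png',cv2.resize(g[140:250,285:415],None,fx=5,fy=5,interpolation=3))
```

```text
(no output)
```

View pics/ct1.png

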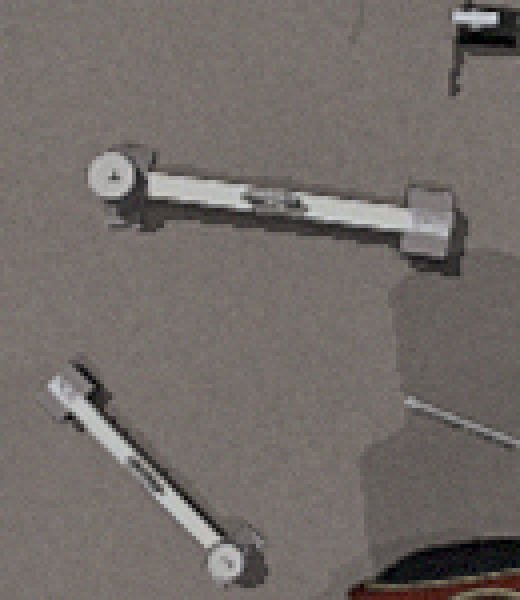

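View pics/ct2.png

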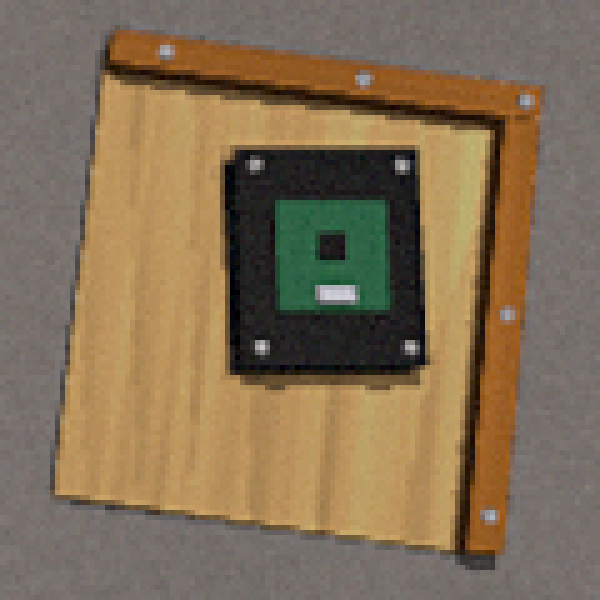

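View pics/ct3.png

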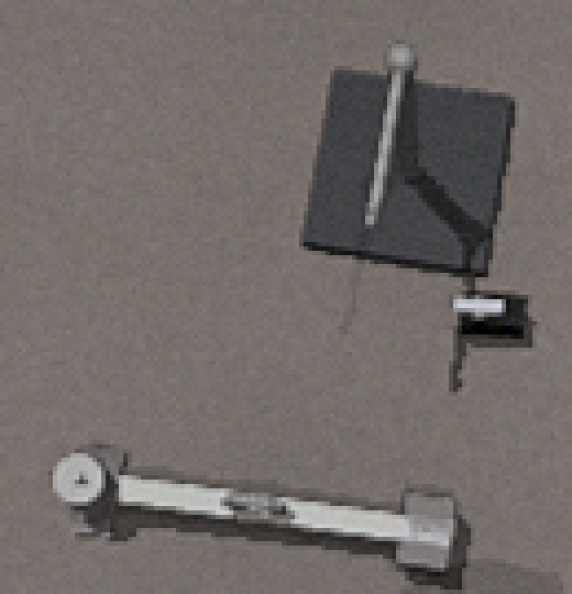

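View pics/cs1.png

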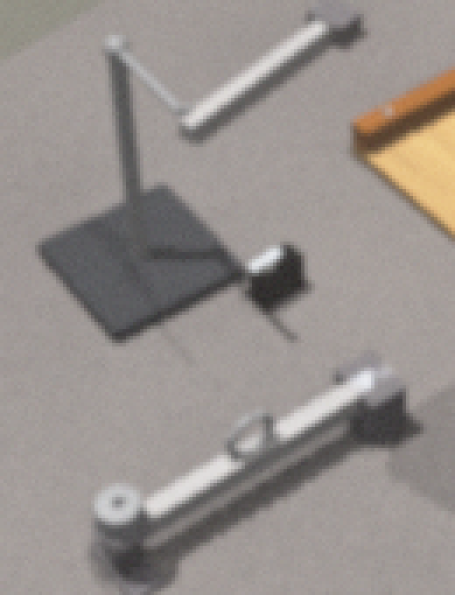

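View pics/cs2.png

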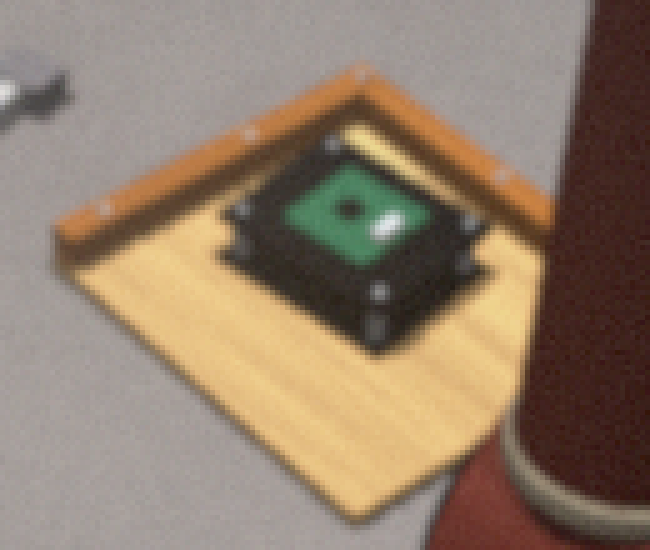

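Run:
```python
from h import *
np.set_printoptions(precision=1,suppress=True)
g=load('top0'); print('cam',ray(g,0,0)[0])
def P(x,y,z,s=5,ox=325,oy=155): return onz(g,ox+(x+.5)/s-.5,oy+(y+.5)/s-.5,z)
a=P(112,30,37);b=P(540,88,37);c=P(502,552,37);d=P(55,493,12)
print('jig',a,b,c,d,np.linalg.norm(a-b),np.linalg.norm(b-c))
v=b-c; print(np.degrees(np.arctan2(v[1],v[0]))); v=a-b;print(np.degrees(np.arctan2(-v[0],v[1])))
print('centre',(a[:2]+c[:2])/2)
s=[P(*q,48) for q in [(255,164),(402,164),(411,347),(262,347)]]
print('frame',np.mean(s,0)); 
for v in (s[0]-s[3],s[1]-s[2]): print(np.degrees(np.arctan2(v[1],v[0])),np.linalg.norm(v))
for v in (s[0]-s[1],s[3]-s[2]): print(np.degrees(np.arctan2(-v[0],v[1])),np.linalg.norm(v))
s=[P(*q,48) for q in [(236,150),(418,150),(427,362),(240,368)]];print(np.mean(s,0),s)
# inner fence line at board level: (500,128) corner top z=37
print('inner corner top',P(500,122,37))
# rotor  ct3 s 4.4 off (180,115)
Q=lambda x,y,z:P(x,y,z,4.4,180,115)
m=Q(79,479,80);k0=Q(405,488,48);k1=Q(455,492,48);k2=Q(398,563,48);k3=Q(448,568,48)
print('motor',m,'clamp',k0,k1,k2,k3,'eyetop',Q(258,504,80))
b1=Q(120,488,48);b2=Q(408,527,48);print('beam',b1,b2);v=b1-b2;print(np.degrees(np.arctan2(-v[0],v[1])))
# stand
print('foot',[Q(*q,14) for q in [(335,70),(513,96),(488,272),(304,245)]])
print('posttop',Q(401,55,229),'tip',Q(371,222,228))
v=Q(401,55,229)-Q(371,222,228);print(np.degrees(np.arctan2(v[1],v[0])),np.linalg.norm(v))
g2=load('side0')
# triangulate
def tri(g1,p1,g2,p2):
    c1,d1=ray(g1,*p1);c2,d2=ray(g2,*p2);A=np.stack([d1,-d2],1);t=np.linalg.lstsq(A,c2-c1,rcond=None)[0]
    x,y=c1+d1*t[0],c2+d2*t[1];return (x+y)/2,np.linalg.norm(x-y)
T=lambda x,y:(180+x/4.4,115+y/4.4); S=lambda x,y:(195+x/3.5,150+y/3.5)
print('tip',tri(g,T(371,222),g2,S(190,127)),'post',tri(g,T(401,55),g2,S(115,44)))
print('motor',tri(g,T(79,479),g2,S(118,498)),'eyetop',tri(g,T(258,502),g2,S(258,417)))
```

```text
cam [ 327.8   43.5 1215.5]
jig [ 652.9 -140.3   37. ] [ 618.4 -376.3   37. ] [ 364.  -339.7   37. ] [ 398.4 -104.9   12. ] 238.4435681904505 256.9819168974619
-8.173774192069489
-8.329039254391592
centre [ 508.5 -240. ]
frame [ 523.6 -254.    48. ]
-0.26147547558493606 100.40580046714054
-0.2882960393622687 100.42537014302223
-0.35316994061287826 80.15208059220112
-0.3672132221452679 80.10510452805293
[ 522.7 -252.8   48. ] [array([ 582. , -204.2,   48. ]), array([ 581.4, -303.5,   48. ]), array([ 465., -302.,   48.]), array([ 462.4, -201.5,   48. ])]
inner corner top [ 599.3 -352.9   37. ]
motor [474.1 261.8  80. ] clamp [471.4  69.2  48. ] [468.7  38.7  48. ] [425.7  73.5  48. ] [422.5  43.3  48. ] eyetop [458.5 155.5  80. ]
beam [472.5 242.8  48. ] [447.5  67.4  48. ]
-8.103265874664372
foot [array([749.7, 114.8,  14. ]), array([731.4,  -0.9,  14. ]), array([614.3,  16.5,  14. ]), array([632.7, 134.2,  14. ])]
posttop [682.4  66.8 229. ] tip [590.7  82.8 228. ]
-9.928784671598562 93.13951176465986
tip (array([592.8,  81.1, 208.9]), np.float64(5.0527813596050315)) post (array([683.9,  65.7, 220.9]), np.float64(1.1778599533334428))
motor (array([473.8, 261.9,  74.3]), np.float64(0.14058687347599852)) eyetop (array([457.4, 153.6,  76.9]), np.float64(3.972349533750118))
```

```bash
cat >> h.py <<'E'
np.set_printoptions(precision=3,suppress=True)
def ori(yaw,tilt=0):
    # jaw(x) along yaw (deg), y down; tilt deg about tool x applied after
    c,s=np.cos(np.radians(yaw)),np.sin(np.radians(yaw))
    x=np.array([c,s,0]);y=np.array([0,0,-1.]);z=np.cross(x,y)
    return np.stack([x,y,z],1)@Ro.from_rotvec([np.radians(tilt),0,0]).as_matrix()
def go(pos,yaw,tilt=0):
    o=observe();R=Ro.from_rotvec(o['orientation']).as_matrix();T=ori(yaw,tilt)
    rv=Ro.from_matrix(R.T@T).as_rotvec()
    d=np.array(pos)-o['tool_pos']
    print('clk',round(o['clock'],2),'pos',o['tool_pos'],'jaw',R[:,0],'app',R[:,1],'gap',o['finger_gap'],'F',o['contact_force'])
    print('turn',rv,'rows',np.linalg.norm(rv)/.125,'shift now',R.T@d,'shift after turn',T.T@d,'rows',np.linalg.norm(d)/41.7)
E
python3 - <<'E'
from h import *
go([534,-178,120],-8.25)
go([534,-178,120],171.75)
E
```

```text
clk 0.15 pos [ 155.639 -604.751  192.353] jaw [ 0.249 -0.968 -0.002] app [-0.     0.002 -1.   ] gap 85.71316217865017 F [-0.165 -0.178  0.38 ]
turn [-0.001 -1.175 -0.001] rows 9.400013556243232 shift now [-318.908   72.944  472.743] shift after turn [313.21   72.353 476.627] rows 13.786539547039057
clk 0.15 pos [ 155.639 -604.751  192.353] jaw [ 0.249 -0.968 -0.002] app [-0.     0.002 -1.   ] gap 85.71316217865017 F [-0.165 -0.178  0.38 ]
turn [ 0.001  1.967 -0.001] rows 15.732738848668456 shift now [-318.908   72.944  472.743] shift after turn [-313.21    72.353 -476.627] rows 13.786539547039057
```

Emit:
{"fn": "play_rows", "kwargs": {"steps": [-22.5,5,33.5,0,-0.118,0,0.15,-18.5,5,35.5,0,-0.118,0,0.15,-14,5,37.5,0,-0.118,0,0.15,-9.5,5,39,0,-0.118,0,0.15,-5,5,39.7,0,-0.118,0,0.15,0,5,40,0,-0.118,0,0.15,4.5,5,39.7,0,-0.118,0,0.15,9,5,39,0,-0.118,0,0.15]}}

```text
clock: 0.82
tool_pos: [365.5, -358.3, 148.6]
orientation: [-1.553, 0.273, -0.27]
contact_force: [0.4, -0.9, 0.0]
finger_gap: 72.6
```

Run:
```python
from h import *
go([534,-178,120],-8.25)
```

```text
clk 0.82 pos [ 365.465 -358.305  148.57 ] jaw [ 0.941 -0.339 -0.002] app [-0.002  0.001 -1.   ] gap 72.64670723037105 F [ 0.421 -0.868  0.03 ]
turn [-0.    -0.202 -0.002] rows 1.6131779967687987 shift now [ 97.538  28.37  226.742] shift after turn [140.919  28.57  202.623] rows 5.958179292552236
```

Emit:
{"fn": "play_rows", "kwargs": {"steps": [0,0,0,0,-0.101,0,0.15,0,0,0,0,-0.101,0,0.15,23.5,4.8,33.8,0,0,0,0.15,23.5,4.8,33.8,0,0,0,0.15,23.5,4.8,33.8,0,0,0,0.15,23.5,4.8,33.8,0,0,0,0.15,23.5,4.8,33.8,0,0,0,0.15,23.5,4.8,33.8,0,0,0,0.15]}}

```text
clock: 1.48
tool_pos: [532.1, -167.1, 117.3]
orientation: [-1.567, 0.102, -0.098]
contact_force: [0.3, -0.4, -0.3]
finger_gap: 72.5
```

Run:
```python
from h import *
go([534,-178,16],-8.25)
snap('wrist','w1.png');snap('top','t1.png')
```

```text
clk 1.48 pos [ 532.117 -167.135  117.254] jaw [ 0.992 -0.127 -0.002] app [-0.002  0.001 -1.   ] gap 72.51800933282092 F [ 0.287 -0.416 -0.271]
turn [-0.001  0.017 -0.002] rows 0.13480928750818072 shift now [  3.495 101.234 -10.658] shift after turn [  3.423 101.254 -10.483] rows 2.4425188097227104
```

View pics/w1.png

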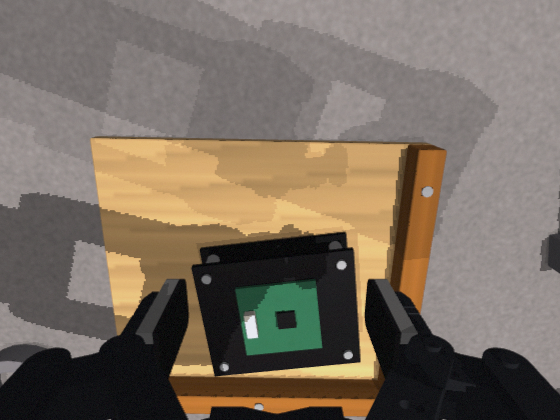

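View pics/t1.png

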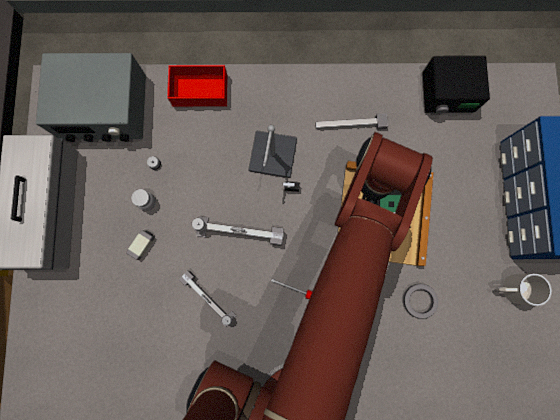

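```bash
cat >> h.py <<'E'
def wcam(g,o=None):
    o=o or observe(); R=Ro.from_rotvec(o['orientation']).as_matrix()
    M=np.array(g['mount']); Rc=R@M[:3,:3]; c=R@M[:3,3]+o['tool_pos']
    g['R']=Rc.T; g['t']=-Rc.T@c; return g
E
python3 - <<'E'
from h import *
g=wcam(load('w1'))
P=lambda u,v,z: onz(g,u,v,z)
s=[P(*q,48) for q in [(206,280),(341,265),(348,355),(224,367)]]
print(np.mean(s,0))
for a,b in((1,0),(2,3)): v=s[a]-s[b];print(np.linalg.norm(v),np.degrees(np.arctan2(v[1],v[0])))
a,b=P(408,148,37),P(381,377,37)
# +x fence inner top edge (left boundary of fence top) 
a,b,c=P(417,148,37),P(396,377,37),P(176,397,37); d=P(396,398,37)
print(a,b,c,d); v=a-b; print(np.degrees(np.arctan2(-v[0],v[1]))); v=d-c;print(np.degrees(np.arctan2(v[1],v[0])))
print('board corner',P(92,137,12))
E
```

```text
[ 525.29  -253.221   48.   ]
100.34060072478593 0.17088262931152942
100.38788612464856 -0.11479647686402901
[ 634.589 -135.924   37.   ] [ 616.225 -330.269   37.   ] [ 425.164 -329.17    37.   ] [ 615.756 -353.08    37.   ]
-5.397993255151958
-7.150421924961166
board corner [ 401.958 -103.272   12.   ]
```

Emit:
{"fn": "play_rows", "kwargs": {"steps": [3.5,20,-7,0,0.017,0,0.15,0,35,0,0,0,0,0.15,0,30,0,0,0,0,0.15,0,12,0,0,0,0,0.15,0,0,0,0,0,0,0.15]}}

```text
clock: 2.0
tool_pos: [538.1, -171.1, 18.2]
orientation: [-1.568, 0.104, -0.105]
contact_force: [-0.6, 0.1, 0.4]
finger_gap: 72.4
```

Run:
```python
from h import *
go([534,-178,16],-8.25)
```

```text
clk 2.0 pos [ 538.055 -171.071   18.156] jaw [ 0.991 -0.133  0.   ] app [ 0.     0.001 -1.   ] gap 72.4397261340401 F [-0.592  0.063  0.392]
turn [-0.001  0.011  0.   ] rows 0.0882585032886753 shift now [-3.101  2.15  -7.407] shift after turn [-3.019  2.156 -7.44 ] rows 0.19936121428057021
```

Emit:
{"fn": "play_rows", "kwargs": {"steps": [-3,2,-8,0,0.011,0,0.15,0,0,-8,0,0,0,0.15,0,0,-6,0,0,0,0.15,0,0,-6,0,0,0,0.15,0,0,-6,0,0,0,0.15,0,0,-6,0,0,0,0.15,0,0,-5,0,0,0,0.15,0,0,-5,0,0,0,0.15]}}

```text
clock: 2.67
tool_pos: [530.4, -229.3, 24.2]
orientation: [-1.572, 0.108, -0.124]
contact_force: [0.1, -0.5, -0.2]
finger_gap: 72.4
```

Run:
```python
from h import *
go([534,-178,16],-8.25)
snap('wrist','w2.png')
```

```text
clk 2.67 pos [ 530.38  -229.328   24.183] jaw [ 0.989 -0.147  0.011] app [ 0.01  -0.006 -1.   ] gap 72.3753354597194 F [ 0.099 -0.514 -0.184]
turn [ 0.004 -0.003  0.011] rows 0.09470625163190273 shift now [-4.042  7.936 51.336] shift after turn [-3.783  8.183 51.317] rows 1.249460762666717
```

View pics/w2.png

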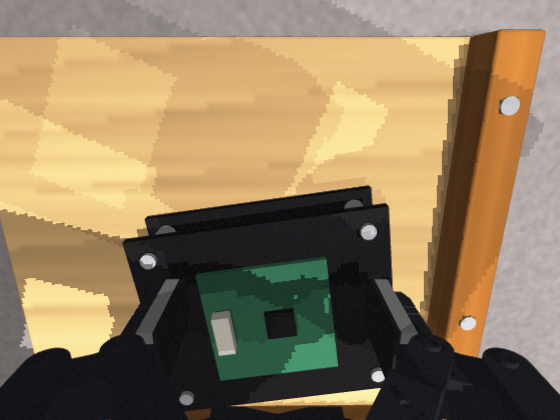

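Run:
```python
from h import *
g=wcam(load('w2'))
s=[onz(g,*q,48) for q in [(148,261),(369,232),(378,376),(186,398)]]
print(np.mean(s,0),s)
for a,b in((1,0),(2,3)): v=s[a]-s[b];print(np.linalg.norm(v),np.degrees(np.arctan2(v[1],v[0])))
o=observe();print(o['contact_force'],o['moment'],ray(g,0,0)[0], g['R'][2])
for z in (16,24,33,50):print(z,proj(g,o['tool_pos']*np.array([1,1,0])+[0,0,z]))
R=Ro.from_rotvec(o['orientation']).as_matrix()
for s in(-1,1):
  for b in (0,-9,-13,-30,-50): print(s,b,proj(g,o['tool_pos']+R@np.array([s*36,b,0])))
```

```text
[ 523.776 -257.304   48.   ] [array([ 473.643, -216.132,   48.   ]), array([ 574.814, -217.322,   48.   ]), array([ 573.948, -298.711,   48.   ]), array([ 472.698, -297.051,   48.   ])]
101.17748974737415 -0.6739476297260931
101.26349284599219 -0.9390369978519838
[ 0.035 -0.674 -0.203] [-0.023  0.04  -0.037] [ 541.313 -147.703  203.955] [-0.037 -0.325 -0.945]
16 (np.float64(274.8057085684552), np.float64(243.16445057664927))
24 (np.float64(274.93310885290447), np.float64(249.3701018618998))
33 (np.float64(275.0886266596095), np.float64(256.94535399913025))
50 (np.float64(275.4241551455291), np.float64(273.2889029078784))
-1 0 (np.float64(206.13326352987104), np.float64(249.72869613855008))
-1 -9 (np.float64(202.98164277345916), np.float64(257.25496488913956))
-1 -13 (np.float64(201.48759418561005), np.float64(260.82284696242345))
-1 -30 (np.float64(194.3892316824061), np.float64(277.7741834389124))
-1 -50 (np.float64(184.08397197426768), np.float64(302.3837923045354))
1 0 (np.float64(343.7292600300537), np.float64(249.56135693808932))
1 -9 (np.float64(346.7964078308446), np.float64(257.07835065976246))
1 -13 (np.float64(348.25039030936875), np.float64(260.64178414010127))
1 -30 (np.float64(355.15820967692764), np.float64(277.5715306632374))
1 -50 (np.float64(365.18629767877445), np.float64(302.14845992984243))
```

Run:
```python
from h import *
g=load('w2')['image'][:,:,::-1]
cv2.imwrite('pics/c2.png',cv2.resize(g[240:420,60:460],None,fx=2,fy=2,interpolation=3))
s=snap('side','s2.png')['image'][:,:,::-1]
cv2.imwrite('pics/cs3.png',cv2.resize(s[80:280,270:470],None,fx=3,fy=3,interpolation=3))
```

```text
(no output)
```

View pics/c2.png

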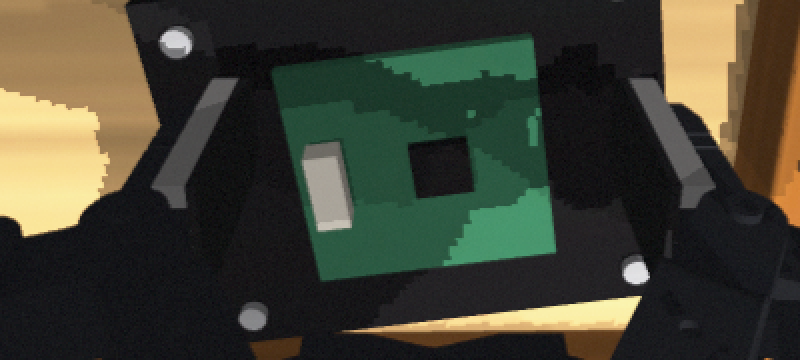

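View pics/cs3.png

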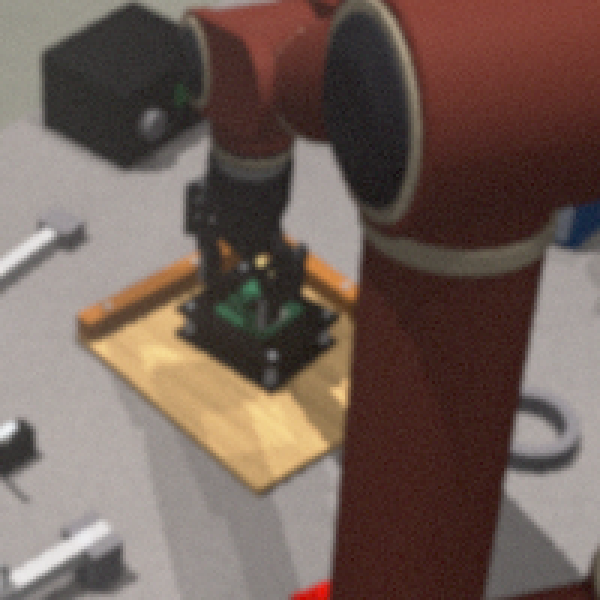

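Emit:
{"fn": "play_rows", "kwargs": {"steps": [0,-15,0,0,0,0,0.15,0,-15,5,0,0,0.011,0.3,0,0,30,0,0,0,0.4,0,0,30,0,0,0,0.4,0,0,0,0,0,0,0.4,0,15,0,0,0,0,0.4]}}

```text
clock: 3.27
tool_pos: [542.0, -163.8, 42.7]
orientation: [-1.572, 0.115, -0.121]
contact_force: [1.3, -0.1, 1.2]
finger_gap: 51.4
```

Run:
```python
from h import *
go([536,-173,16],-8.25)
g=wcam(snap('wrist','w3.png'))
```

```text
clk 3.27 pos [ 542.014 -163.759   42.675] jaw [ 0.989 -0.15   0.004] app [ 0.003 -0.004 -1.   ] gap 51.36977471944858 F [ 1.282 -0.118  1.193]
turn [ 0.004 -0.006  0.004] rows 0.06553468183170336 shift now [-4.664 26.697 -9.932] shift after turn [ -4.626  26.675 -10.008] rows 0.6921858593483123
```

View pics/w3.png

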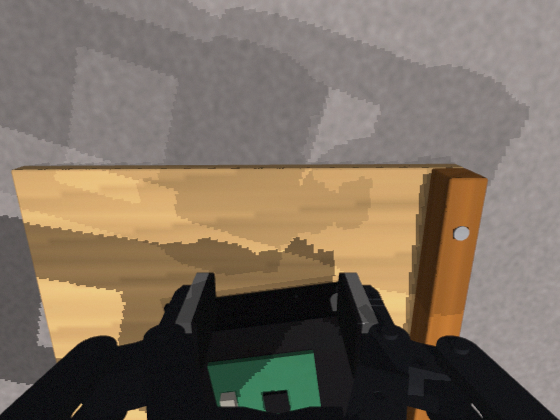

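Emit:
{"fn": "play_rows", "kwargs": {"steps": [-4,10,0,0,-0.006,0,0.4,0,10,0,0,0,0,0.4,0,4,0,0,0,0,0.4,0,0,0,0,0,0,0.4]}}

```text
clock: 3.65
tool_pos: [532.1, -161.6, 9.5]
orientation: [-1.568, 0.12, -0.106]
contact_force: [-0.2, 0.5, 0.5]
finger_gap: 51.2
```

Run:
```python
from h import *
go([536,-173,16],-8.25)
g=wcam(snap('wrist','w4.png'))
s=snap('side','s4.png')['image'][:,:,::-1]
cv2.imwrite('pics/cs4.png',cv2.resize(s[80:280,270:470],None,fx=3,fy=3,interpolation=3))
```

```text
clk 3.65 pos [ 532.064 -161.587    9.464] jaw [ 0.99  -0.143 -0.008] app [-0.008  0.001 -1.   ] gap 51.237946777304266 F [-0.197  0.505  0.483]
turn [ 0.     0.    -0.008] rows 0.06804011779994827 shift now [  5.475  -6.579 -10.734] shift after turn [  5.533  -6.536 -10.73 ] rows 0.32921982788541115
```

View pics/w4.png

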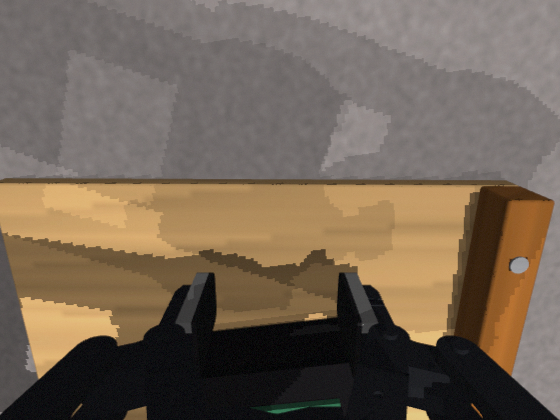

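View pics/cs4.png

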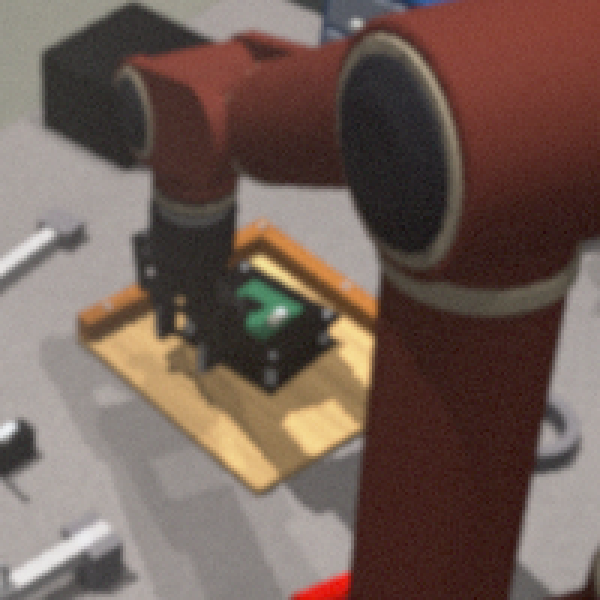

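Emit:
{"fn": "play_rows", "kwargs": {"steps": [0,3,0,0,0,-0.004,0.4,0,3,0,0,0,0,0.4,0,0,0,0,0,0,0.4]}}

```text
clock: 4.0
tool_pos: [533.9, -163.0, 5.4]
orientation: [-1.569, 0.114, -0.113]
contact_force: [-0.6, 0.3, -0.2]
finger_gap: 51.9
```

Emit:
{"fn": "play_rows", "kwargs": {"steps": [0,3,0,0,0,0,0.4,0,0,0,0,0,0,0.4]}}

```text
clock: 4.17
tool_pos: [534.3, -163.3, 2.7]
orientation: [-1.57, 0.113, -0.114]
contact_force: [1.1, -0.2, -0.6]
finger_gap: 51.3
```

Emit:
{"fn": "play_rows", "kwargs": {"steps": [0,3,0,0,0,0,0.4,0,3,0,0,0,0,0.4,0,0,0,0,0,0,0.4]}}

```text
clock: 4.42
tool_pos: [534.8, -163.5, -3.4]
orientation: [-1.57, 0.112, -0.115]
contact_force: [1.3, 0.5, -0.5]
finger_gap: 51.2
```

Run:
```python
from h import *
go([536,-173,16],-8.25)
g=wcam(snap('wrist','w5.png'))
s=snap('side','s5.png')['image'][:,:,::-1]
cv2.imwrite('pics/cs5.png',cv2.resize(s[130:240,290:400],None,fx=5,fy=5,interpolation=3))
```

```text
clk 4.42 pos [ 534.826 -163.519   -3.412] jaw [ 0.99  -0.144  0.002] app [ 0.002 -0.002 -1.   ] gap 51.190512932368755 F [ 1.344  0.467 -0.54 ]
turn [ 0.002 -0.001  0.002] rows 0.024904334504251627 shift now [  2.569 -19.387  -9.255] shift after turn [  2.522 -19.412  -9.214] rows 0.5188379075528642
```

View pics/cs5.png

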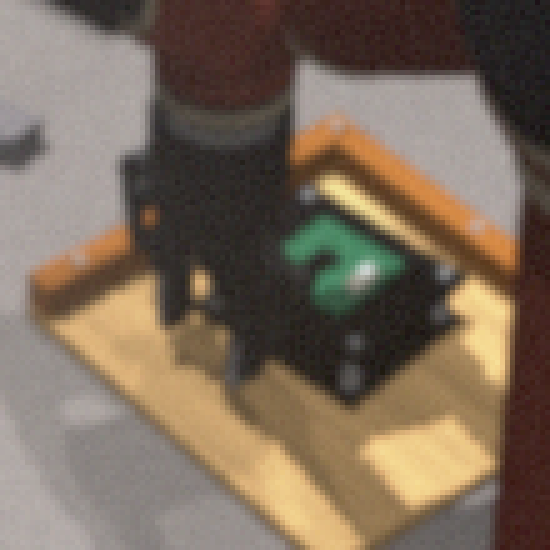

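Run:
```python
from h import *
g=load('s5')
for s in (-1,1):
  for z in (5,12,20,30):
    u,v=proj(g,[534.8+s*26,-163.5-s*3.7,z]);print(s,z,(u-290)*5,(v-130)*5)
```

```text
-1 5 234.52775542834956 415.967003971253
-1 12 235.15865138123615 406.9606291754832
-1 20 235.88464928088683 396.5966235810919
-1 30 236.79969376354592 383.5338776117693
1 5 173.59925399947798 365.17951542808316
1 12 174.02612919815084 356.19119326605016
1 20 174.5172853759172 345.84936508918815
1 30 175.13623482735994 332.8167103721256
```

Emit:
{"fn": "play_rows", "kwargs": {"steps": [0,3,0,0,0,0,0.4,0,3,0,0,0,0,0.4,0,0,0,0,0,0,0.4]}}

```text
clock: 4.77
tool_pos: [535.4, -163.7, -9.2]
orientation: [-1.571, 0.111, -0.116]
contact_force: [-0.2, 0.4, 0.3]
finger_gap: 51.3
```

Emit:
{"fn": "play_rows", "kwargs": {"steps": [0,3,0,0,0,0,0.4,0,2,0,0,0,0,0.4,0,0,0,0,0,0,0.4]}}

```text
clock: 5.02
tool_pos: [535.3, -163.7, -14.9]
orientation: [-1.571, 0.111, -0.116]
contact_force: [-0.2, -0.7, -0.5]
finger_gap: 50.9
```

Emit:
{"fn": "play_rows", "kwargs": {"steps": [0,0,-8,0,0,0,0.4,0,0,-8,0,0,0,0.4,0,0,-6,0,0,0,0.4,0,0,-5,0,0,0,0.4,0,0,-5,0,0,0,0.4]}}

```text
clock: 5.43
tool_pos: [530.4, -197.5, -15.1]
orientation: [-1.57, 0.111, -0.115]
contact_force: [0.9, 1.4, -0.9]
finger_gap: 51.1
```

Run:
```python
from h import *
go([536,-173,-15],-8.25)
g=wcam(snap('wrist','w6.png'))
```

```text
clk 5.43 pos [ 530.386 -197.49   -15.069] jaw [ 0.99  -0.143  0.003] app [ 0.003 -0.002 -1.   ] gap 51.13949482305617 F [ 0.917  1.427 -0.897]
turn [0.002 0.    0.003] rows 0.02688939041290832 shift now [ 2.051 -0.103 25.041] shift after turn [ 2.042 -0.069 25.042] rows 0.6025162939067118
```

View pics/w6.png

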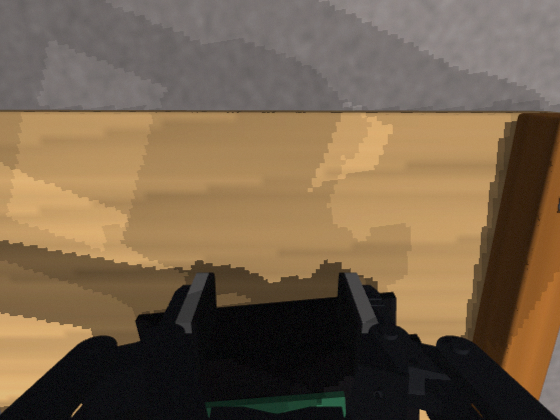

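Emit:
{"fn": "play_rows", "kwargs": {"steps": [0,0,-5,0,0,0,0.4,0,0,-5,0,0,0,0.4,0,0,-5,0,0,0,0.4,0,0,-5,0,0,0,0.4,0,0,-4,0,0,0,0.4]}}

```text
clock: 5.9
tool_pos: [526.6, -223.7, -14.9]
orientation: [-1.569, 0.111, -0.116]
contact_force: [0.5, 2.8, 0.1]
finger_gap: 51.0
```

Run:
```python
from h import *
go([536,-173,-15],-8.25)
g=wcam(snap('wrist','w7.png'))
s=snap('side','s7.png')['image'][:,:,::-1]
cv2.imwrite('pics/cs7.png',cv2.resize(s[130:240,290:400],None,fx=5,fy=5,interpolation=3))
```

```text
clk 5.9 pos [ 526.64  -223.668  -14.868] jaw [ 0.99  -0.144  0.003] app [ 0.003 -0.001 -1.   ] gap 50.964302099965934 F [0.533 2.791 0.087]
turn [ 0.    -0.001  0.003] rows 0.025604556628143003 shift now [ 1.962  0.113 51.488] shift after turn [ 1.992  0.132 51.486] rows 1.235614693618704
```

View pics/w7.png

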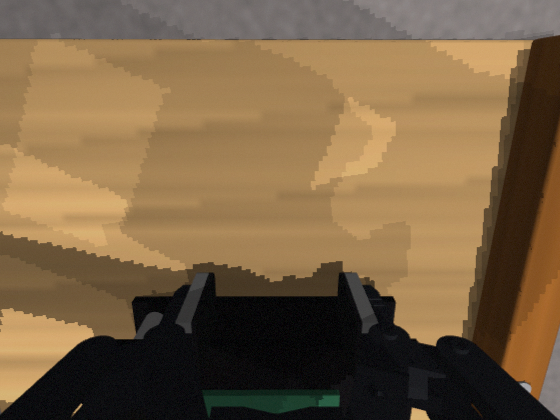

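View pics/cs7.png

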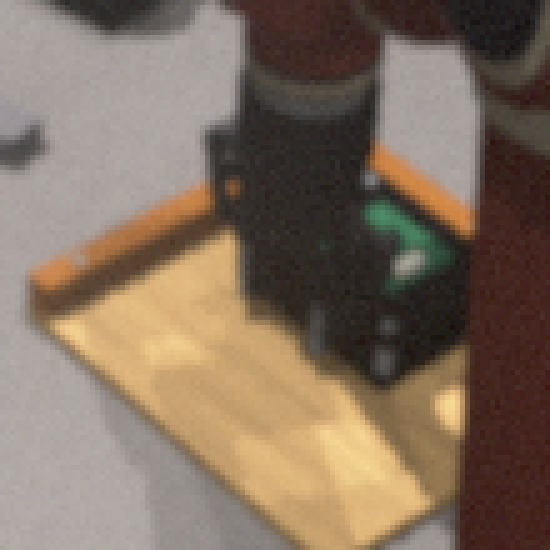

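Emit:
{"fn": "play_rows", "kwargs": {"steps": [0,0,-4,0,0,0,0.4,0,0,-3,0,0,0,0.4,0,0,-2,0,0,0,0.4]}}

```text
clock: 6.25
tool_pos: [525.2, -232.9, -14.9]
orientation: [-1.568, 0.111, -0.116]
contact_force: [0.2, 1.9, 0.4]
finger_gap: 51.2
```

Emit:
{"fn": "play_rows", "kwargs": {"steps": [0,0,-3,0,0,0,0.4,0,0,-2,0,0,0,0.4]}}

```text
clock: 6.42
tool_pos: [525.1, -233.4, -14.8]
orientation: [-1.558, 0.112, -0.117]
contact_force: [0.8, 10.6, 4.0]
finger_gap: 51.0
```

Emit:
{"fn": "play_rows", "kwargs": {"steps": [0,0,-3,0,0,0,0.4,0,0,-2,0,0,0,0.4]}}

```text
clock: 6.58
tool_pos: [525.2, -232.7, -14.6]
orientation: [-1.546, 0.113, -0.117]
contact_force: [1.0, 7.6, 2.8]
finger_gap: 50.9
```

Run:
```python
from h import *
go([536,-173,-15],-8.25)
```

```text
clk 6.58 pos [ 525.224 -232.665  -14.648] jaw [ 0.989 -0.146  0.001] app [ 0.004  0.022 -1.   ] gap 50.93396196162731 F [1.048 7.593 2.822]
turn [-0.022 -0.003  0.001] rows 0.17766251936525293 shift now [ 1.935  1.687 60.577] shift after turn [ 2.103  0.352 60.594] rows 1.4539928169872482
```

Emit:
{"fn": "play_rows", "kwargs": {"steps": [0,0,15,-0.022,0,0,0.4,0,-25,5,0,0,0,0.4,0,-40,0,0,0,0,0.4,0,-40,0,0,0,0,0.4,0,0,0,0,0,0,0.4]}}

```text
clock: 7.0
tool_pos: [525.4, -212.0, 90.9]
orientation: [-1.569, 0.119, -0.109]
contact_force: [1.0, -0.3, 1.5]
finger_gap: 51.3
```

Run:
```python
from h import *
print(observe()['joint_positions'])
go([432,-279.5,90],81.75)
go([432,-279.5,90],-98.25)
g=wcam(snap('wrist','w8.png'))
```

```text
[-0.513  0.004  1.838 -0.004  1.305 -0.366]
clk 7.0 pos [ 525.442 -212.018   90.949] jaw [ 0.989 -0.145 -0.007] app [-0.007 -0.001 -1.   ] gap 51.31829312029572 F [ 0.999 -0.272  1.541]
turn [-0.004 -1.572 -0.007] rows 12.575762086524314 shift now [-82.689   1.655 -80.286] shift after turn [-80.192   0.949  82.792] rows 2.76415627865677
clk 7.0 pos [ 525.442 -212.018   90.949] jaw [ 0.989 -0.145 -0.007] app [-0.007 -0.001 -1.   ] gap 51.31829312029572 F [ 0.999 -0.272  1.541]
turn [ 0.007  1.57  -0.004] rows 12.55717553962004 shift now [-82.689   1.655 -80.286] shift after turn [ 80.192   0.949 -82.792] rows 2.76415627865677
```

View pics/w8.png

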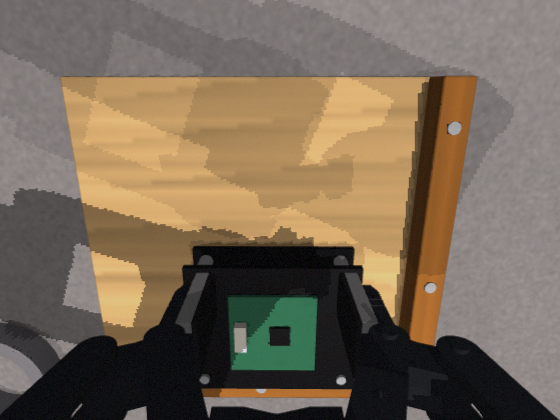

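Emit:
{"fn": "play_rows", "kwargs": {"steps": [0,0,0,0,-0.123,0,0.4,0,0,0,0,-0.123,0,0.4,0,0,0,0,-0.123,0,0.4,0,0,0,0,-0.123,0,0.4,0,0,0,0,-0.123,0,0.4,0,0,0,0,-0.123,0,0.4,0,0,0,0,-0.123,0,0.4,0,0,0,0,-0.123,0,0.4]}}

```text
clock: 7.72
tool_pos: [520.7, -214.3, 82.4]
orientation: [-1.461, -0.658, 0.683]
contact_force: [0.3, -0.3, 0.3]
finger_gap: 51.5
```

Emit:
{"fn": "play_rows", "kwargs": {"steps": [0,0,0,0,-0.123,0,0.4,0,0,0,0,-0.123,0,0.4,0,0,0,0,-0.123,0,0.4,0,0,0,0,-0.123,0,0.4,-20,0,20,0,-0.05,0,0.4,-28,0,29,0,0,0,0.4,-28,0,29,0,0,0,0.4,0,0,0,0,0,0,0.4]}}

```text
clock: 8.38
tool_pos: [423.9, -278.8, 75.0]
orientation: [-1.26, -1.077, 1.116]
contact_force: [-0.8, 0.1, 0.5]
finger_gap: 51.4
```

Run:
```python
from h import *
go([432,-279.5,-15],81.75)
g=wcam(snap('wrist','w9.png'))
```

```text
clk 8.38 pos [ 423.921 -278.767   74.972] jaw [ 0.148  0.989 -0.008] app [-0.028 -0.003 -1.   ] gap 51.383294846285864 F [-0.809  0.082  0.527]
turn [-0.027 -0.005 -0.007] rows 0.22546365979559874 shift now [  1.15   89.718 -10.497] shift after turn [ 0.434 89.972 -8.101] rows 2.166351856927883
```

View pics/w9.png

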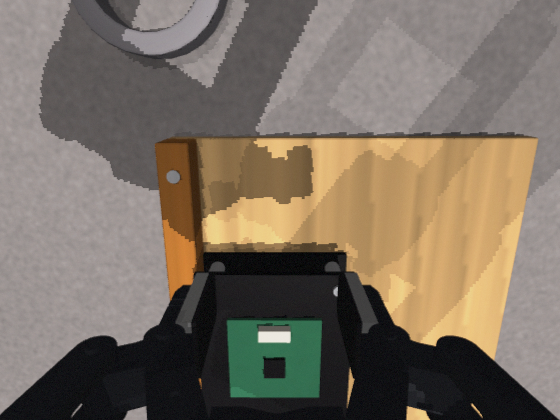

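Emit:
{"fn": "play_rows", "kwargs": {"steps": [4,20,-3,-0.027,-0.005,-0.007,0.4,0,30,0,0,0,0,0.4,0,25,0,0,0,0,0.4,0,8,0,0,0,0,0.4,0,0,0,0,0,0,0.4]}}

```text
clock: 8.85
tool_pos: [430.4, -275.6, -11.0]
orientation: [-1.281, -1.105, 1.1]
contact_force: [-0.5, 0.4, 0.1]
finger_gap: 51.2
```

Run:
```python
from h import *
go([432,-275,-15],81.75)
```

```text
clk 8.85 pos [ 430.356 -275.599  -10.985] jaw [ 0.145  0.989 -0.002] app [ 0.006 -0.003 -1.   ] gap 51.16358638843706 F [-0.474  0.406  0.141]
turn [ 0.006 -0.002 -0.002] rows 0.05435916179812521 shift now [ 0.838  4.023 -1.514] shift after turn [ 0.829  4.015 -1.541] rows 0.10502428314088043
```

Emit:
{"fn": "play_rows", "kwargs": {"steps": [0,3,-8,0.006,-0.002,-0.002,0.4,0,0,-6,0,0,0,0.4,0,0,-5,0,0,0,0.4,0,0,-5,0,0,0,0.4,0,0,-5,0,0,0,0.4,0,0,-5,0,0,0,0.4]}}

```text
clock: 9.35
tool_pos: [466.1, -279.6, -12.8]
orientation: [-1.27, -1.103, 1.105]
contact_force: [-1.5, 0.1, 0.1]
finger_gap: 51.3
```

Run:
```python
from h import *
go([432,-275,-15],81.75)
g=wcam(snap('wrist','w10.png'))
```

```text
clk 9.35 pos [ 466.055 -279.563  -12.764] jaw [0.141 0.99  0.001] app [-0.003  0.001 -1.   ] gap 51.32544344463035 F [-1.534  0.142  0.06 ]
turn [-0.003  0.003  0.001] rows 0.034993093127619744 shift now [-0.274  2.347 34.35 ] shift after turn [-0.37   2.236 34.357] rows 0.8256983280090062
```

View pics/w10.png

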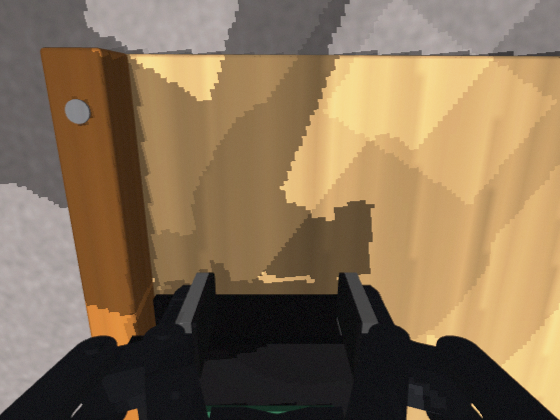

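Emit:
{"fn": "play_rows", "kwargs": {"steps": [0,0,-4,0,0,0,0.4,0,0,-4,0,0,0,0.4,0,0,-3,0,0,0,0.4,0,0,-3,0,0,0,0.4]}}

```text
clock: 9.73
tool_pos: [481.3, -281.8, -11.7]
orientation: [-1.268, -1.102, 1.106]
contact_force: [-14.5, 2.0, 8.8]
finger_gap: 51.2
```

Emit:
{"fn": "play_rows", "kwargs": {"steps": [0,0,-3,0,0,0,0.4,0,0,-3,0,0,0,0.4]}}

```text
clock: 9.9
tool_pos: [480.2, -281.6, -11.6]
orientation: [-1.251, -1.09, 1.115]
contact_force: [-15.9, 3.1, 11.8]
finger_gap: 51.2
```

Emit:
{"fn": "play_rows", "kwargs": {"steps": [0,0,-2,0,0,0,0.4,0,0,-2,0,0,0,0.4]}}

```text
clock: 10.07
tool_pos: [479.4, -281.4, -11.3]
orientation: [-1.24, -1.082, 1.119]
contact_force: [-9.8, 2.0, 5.8]
finger_gap: 51.0
```

Emit:
{"fn": "play_rows", "kwargs": {"steps": [0,0,15,0,0,0,0.4,0,0,10,0,0,0,0.4,0,-40,0,0,0,0,0.4,0,-40,10,0,0,0,0.4,0,-25,20,0,0,0,0.4,0,0,0,0,0,0,0.4]}}

```text
clock: 10.57
tool_pos: [427.3, -274.4, 99.0]
orientation: [-1.24, -1.082, 1.117]
contact_force: [0.3, -1.0, 0.8]
finger_gap: 51.2
```

Run:
```python
from h import *
go([430,-210,150],-8.25)
g=wcam(snap('wrist','w11.png'))
g=snap('top','t11.png')['image'][:,:,::-1]
cv2.imwrite('pics/ct11.png',cv2.resize(g[155:275,325:445],None,fx=5,fy=5,interpolation=3))
s=snap('side','s11.png')['image'][:,:,::-1]
cv2.imwrite('pics/cs11.png',cv2.resize(s[140:250,285:415],None,fx=5,fy=5,interpolation=3))
```

```text
clk 10.57 pos [ 427.342 -274.378   98.969] jaw [0.14  0.99  0.005] app [-0.036  0.01  -0.999] gap 51.21311095213879 F [ 0.31  -1.04   0.761]
turn [-0.033  1.574 -0.026] rows 12.597976939450694 shift now [ 64.373 -50.432   8.276] shift after turn [ -6.607 -51.031  64.093] rows 1.9710751818786838
```

View pics/w11.png

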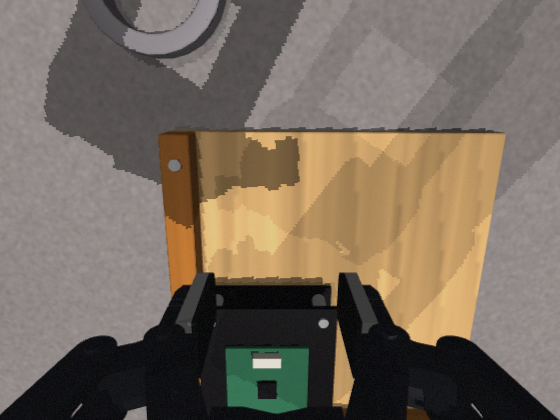

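View pics/ct11.png

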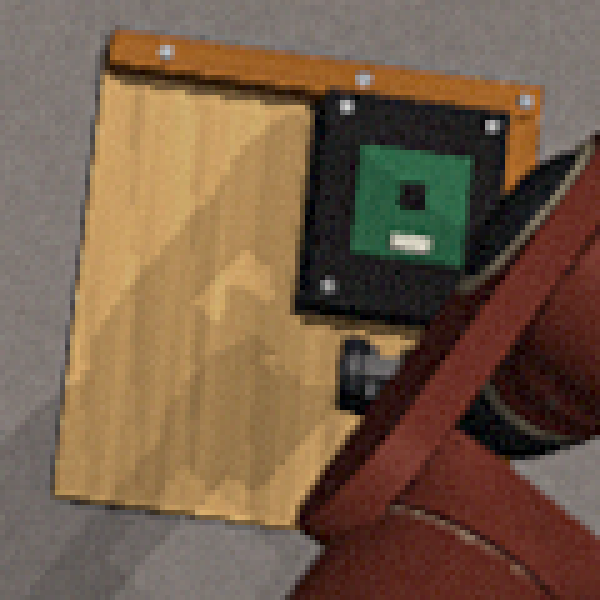

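View pics/cs11.png

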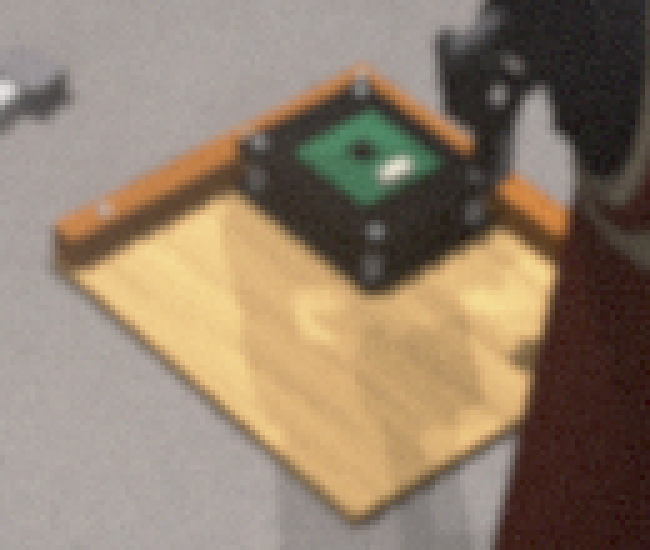

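Run:
```python
from h import *
g=load('t11')
P=lambda x,y,z:onz(g,325+(x+.5)/5-.5,155+(y+.5)/5-.5,z)
a,b,c=P(346,106,48),P(493,125,48),P(328,285,48)
m=(b+c)/2;print(m)
v=a-c;print(np.degrees(np.arctan2(v[1],v[0])));v=a-b;print(np.degrees(np.arctan2(-v[0],v[1])))
f=P(363,79,37); # fence screws
for q in [(166,51),(363,79),(527,100),(508,314),(490,515)]:print(P(*q,37))
d=m[:2]-[603,-354.8];t=np.radians(-8.25);print(np.cos(t)*d[0]+np.sin(t)*d[1],-np.sin(t)*d[0]+np.cos(t)*d[1])
```

```text
[ 551.117 -298.062   48.   ]
-8.372155593488232
-7.939743180260291
[ 640.738 -169.922   37.   ]
[ 624.11  -278.486   37.   ]
[ 611.627 -368.628   37.   ]
[ 492.281 -350.792   37.   ]
[ 383.708 -334.483   37.   ]
-59.48794056171613 48.705582668835035
```

Emit:
{"fn": "play_rows", "kwargs": {"steps": [0,-10,0,-0.033,0.122,-0.026,1,0,-10,0,0,0.122,0,1,0,-10,0,0,0.122,0,1,0,-10,0,0,0.122,0,1,0,-10,0,0,0.122,0,1,0,-10,0,0,0.122,0,1,0,-5,0,0,0.122,0,1,0,-5,0,0,0.122,0,1]}}

```text
clock: 11.38
tool_pos: [422.7, -267.9, 145.2]
orientation: [-1.481, -0.327, 0.348]
contact_force: [0.5, -0.3, -0.2]
finger_gap: 0.2
```

Run:
```python
from h import *
go([460,150,180],-8.25)
g=wcam(snap('wrist','w12.png'))
```

```text
clk 11.38 pos [ 422.68  -267.868  145.202] jaw [0.907 0.421 0.   ] app [-0.026  0.058 -0.998] gap 0.2120304957866871 F [ 0.508 -0.266 -0.19 ]
turn [-0.062  0.578 -0.018] rows 4.656271311515667 shift now [209.824 -11.57  364.771] shift after turn [-23.027 -34.798 418.899] rows 10.09526098363178
```

View pics/w12.png

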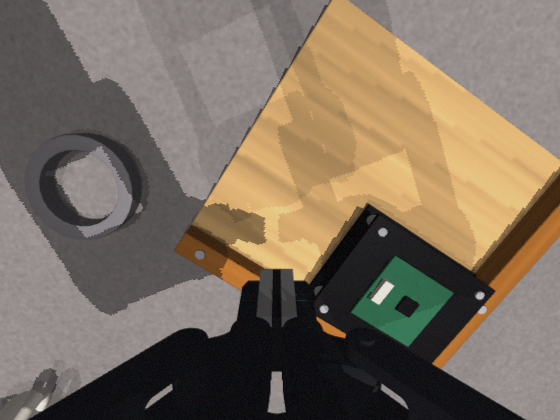

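Emit:
{"fn": "play_rows", "kwargs": {"steps": [5,-5,20,-0.06,0.116,-0.018,0.3,5,-5,25,0,0.116,0,0.3,3,-5,30,0,0.116,0,0.3,0,-5,35,0,0.116,0,0.3,0,-5,38,0,0.116,0,0.3,0,-5,40,0,0,0,0.3,0,-5,40,0,0,0,0.3,0,-5,40,0,0,0,0.3]}}

```text
clock: 12.1
tool_pos: [422.9, 1.7, 174.1]
orientation: [-1.543, 0.128, -0.104]
contact_force: [0.8, 0.1, -0.2]
finger_gap: 60.3
```

Run:
```python
from h import *
go([460,120,200],-8.25)
```

```text
clk 12.1 pos [422.949   1.738 174.112] jaw [ 0.989 -0.147 -0.017] app [-0.013  0.026 -1.   ] gap 60.25682546693349 F [ 0.806  0.073 -0.228]
turn [-0.024 -0.004 -0.017] rows 0.23418719734493953 shift now [ 18.809 -23.323 123.009] shift after turn [ 19.698 -25.888 122.355] rows 3.036097634140301
```

Emit:
{"fn": "play_rows", "kwargs": {"steps": [6,-7,40,-0.024,-0.004,-0.017,0.3,6,-7,40,0,0,0,0.3,6,-7,40,0,0,0,0.3,3,-3,30,0,0,0,0.3,0,0,0,0,0,0,0.3]}}

```text
clock: 12.52
tool_pos: [462.3, 159.4, 191.2]
orientation: [-1.568, 0.102, -0.088]
contact_force: [-0.0, 0.2, 0.2]
finger_gap: 59.5
```

Run:
```python
from h import *
go([464,199,120],-8.25)
g=wcam(snap('wrist','w13.png'))
np.save('pics/w13p.npy',dict(R=g['R'],t=g['t']),allow_pickle=True)
```

```text
clk 12.52 pos [462.303 159.416 191.235] jaw [ 0.993 -0.121 -0.009] app [-0.009  0.001 -1.   ] gap 59.466186584689765 F [-0.003  0.214  0.162]
turn [ 0.     0.023 -0.009] rows 0.19720398680912898 shift now [-2.476 71.256 39.506] shift after turn [-4.001 71.235 39.418] rows 1.9547294467427483
```

View pics/w13.png

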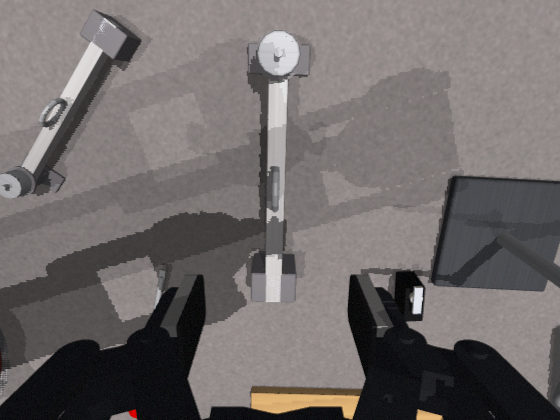

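Run:
```python
from h import *
g=load('w13');g.update(np.load('pics/w13p.npy',allow_pickle=True).item())
img=g['image'][:,:,::-1]
cv2.imwrite('pics/cw13.png',cv2.resize(img[20:320,220:340],None,fx=2.0,fy=2.0,interpolation=3))
P=lambda u,v,z:onz(g,u,v,z)
print('motor',P(279,53,80)); a,b=P(278.5,85,48),P(274,250,48);print('beam',a,b);v=a-b;print(np.degrees(np.arctan2(-v[0],v[1])))
print('eye ends top half z62',P(275,166,62),P(275,211,62))
```

```text
motor [475.826 259.145  80.   ]
beam [472.734 237.557  48.   ] [450.851  92.418  48.   ]
-8.574008606181078
eye ends top half z62 [462.207 174.626  62.   ] [457.321 135.394  62.   ]
```

View pics/cw13.png

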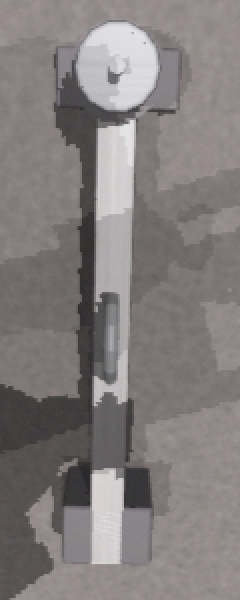

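Emit:
{"fn": "play_rows", "kwargs": {"steps": [-1,15,20,0,0.02,-0.009,0.3,-1,25,20,0,0,0,0.3,0,35,0,0,0,0,0.3,0,35,0,0,0,0,0.3,0,0,0,0,0,0,0.3]}}

```text
clock: 12.98
tool_pos: [464.4, 196.0, 72.7]
orientation: [-1.574, 0.108, -0.103]
contact_force: [-1.0, -0.5, -0.9]
finger_gap: 59.7
```

Run:
```python
from h import *
go([466.6,199.5,-23],-8.4)
```

```text
clk 12.98 pos [464.404 195.979  72.669] jaw [ 0.991 -0.134 -0.003] app [-0.004 -0.005 -1.   ] gap 59.72115785021971 F [-0.982 -0.502 -0.92 ]
turn [ 0.006  0.012 -0.003] rows 0.10816945920011216 shift now [ 1.986 95.641  4.317] shift after turn [ 1.659 95.669  3.804] rows 2.2963776451569338
```

Emit:
{"fn": "play_rows", "kwargs": {"steps": [2,25,4,0.006,0.012,-0.003,0.3,0,25,0,0,0,0,0.3,0,0,0,0,0,0,0.3]}}

```text
clock: 13.23
tool_pos: [465.9, 196.5, 20.2]
orientation: [-1.57, 0.118, -0.112]
contact_force: [-1.0, -0.0, -0.7]
finger_gap: 59.8
```

Run:
```python
from h import *
go([466.6,199.5,-23],-8.4)
g=wcam(snap('wrist','w14.png'))
s=snap('side','s14.png')['image'][:,:,::-1]
cv2.imwrite('pics/cs14.png',cv2.resize(s[200:330,190:330],None,fx=4.5,fy=4.5,interpolation=3))
```

```text
clk 13.23 pos [465.852 196.51   20.221] jaw [ 0.989 -0.146 -0.004] app [-0.004 -0.001 -1.   ] gap 59.78267788408698 F [-1.004 -0.041 -0.658]
turn [ 0.002  0.    -0.004] rows 0.036134323111966495 shift now [ 0.476 43.213  3.158] shift after turn [ 0.303 43.221  3.068] rows 1.0391126033886573
```

View pics/w14.png

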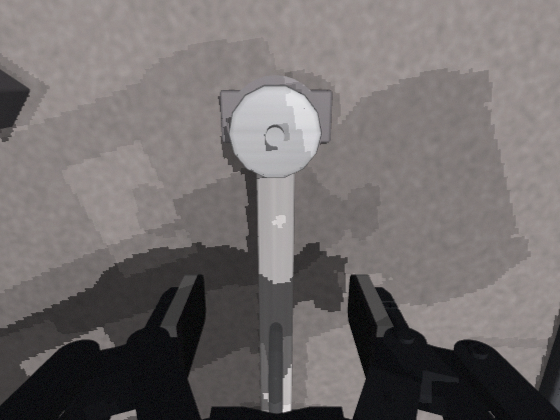

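View pics/cs14.png

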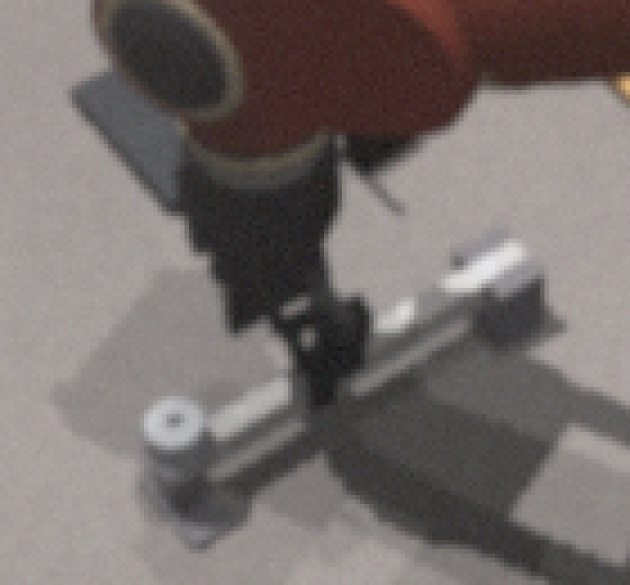

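Run:
```python
from h import *
g=load('s14')
for s in (-1,1):
  for k in (30,44):
   for z in (20,40,60,70):
    u,v=proj(g,[465.9+s*k*.989,196.5-s*k*.146,z]);print(s,k,z,(u-190)*4.5,(v-200)*4.5)
```

```text
-1 30 20 317.9184936292594 451.6487983879294
-1 30 40 316.1127996463101 428.44479224666156
-1 30 60 314.2674217541786 404.73082944547946
-1 30 70 313.3294402693744 392.67733182112545
-1 44 20 333.2868429227685 468.9200653876035
-1 44 40 331.6376564541253 445.7558405200665
-1 44 60 329.9519901121315 422.07922484318544
-1 44 70 329.09509663596043 410.04342807492884
1 30 20 254.1956985103207 380.0358107179039
1 30 40 251.76395458025553 356.6923775824842
1 30 60 249.28020703481855 332.8497377241763
1 30 70 248.0183078009463 320.7361841442381
1 44 20 239.80754019583028 363.86610249894125
1 44 40 237.23954022714392 340.4968763213657
1 44 60 234.6169656554992 316.6310121937763
1 44 70 233.2846663296321 304.50686707614864
```

Emit:
{"fn": "play_rows", "kwargs": {"steps": [0,15,3,0.002,0,-0.004,0.3,0,14,0,0,0,0,0.3,0,10,0,0,0,0,0.3,0,0,0,0,0,0,0.3]}}

```text
clock: 13.67
tool_pos: [478.6, 201.1, -4.4]
orientation: [-1.56, 0.098, -0.134]
contact_force: [-0.1, -1.0, 0.1]
finger_gap: 59.6
```

Run:
```python
from h import *
go([466.6,199.5,-21],-8.4)
g=wcam(snap('wrist','w15.png'))
s=snap('side','s15.png')['image'][:,:,::-1]
cv2.imwrite('pics/cs15.png',cv2.resize(s[200:330,190:330],None,fx=4.5,fy=4.5,interpolation=3))
```

```text
clk 13.67 pos [478.583 201.093  -4.413] jaw [ 0.989 -0.147  0.022] app [ 0.023  0.006 -1.   ] gap 59.58198795922748 F [-0.086 -1.028  0.138]
turn [-0.009 -0.001  0.022] rows 0.19152111226090462 shift now [-11.982  16.294  -3.486] shift after turn [-11.621  16.587  -3.327] rows 0.4921812961332726
```

View pics/w15.png

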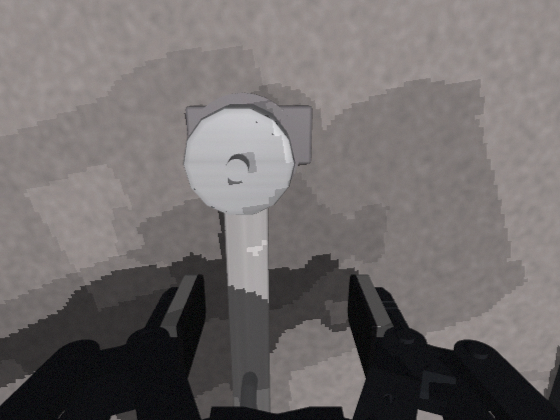

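View pics/cs15.png

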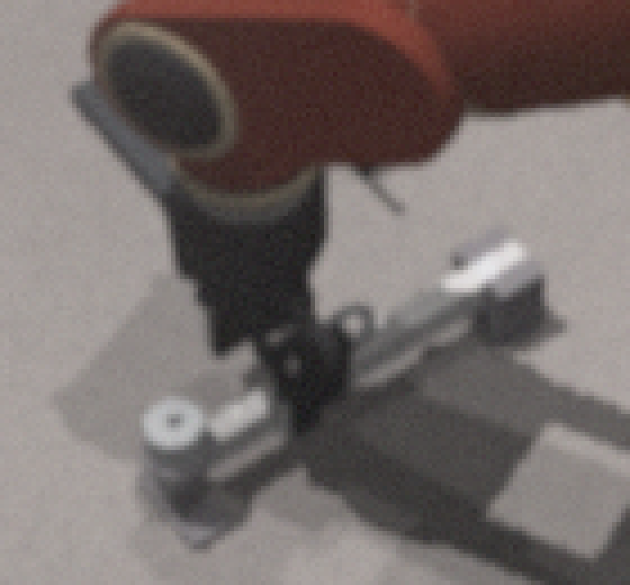

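Run:
```python
from h import *
o=observe();print(o['joint_positions'],o['joint_velocities'],o['joint_torque'],o['contact_force'],o['moment'])
```

```text
[ 0.255 -0.005  2.022 -0.     1.097  0.403] [ 0.003 -0.005  0.     0.001 -0.001  0.003] [ -0.02  -30.627 -30.792  -0.006  -0.051  -0.006] [-0.069 -0.243  0.916] [ 0.046 -0.001  0.039]
```

Emit:
{"fn": "play_rows", "kwargs": {"steps": [-6,4,-2,-0.009,-0.001,0.022,0.3,-4,4,-1,0,0,0,0.3,0,0,0,0,0,0,0.3]}}

```text
clock: 14.02
tool_pos: [471.5, 200.4, -7.8]
orientation: [-1.566, 0.11, -0.12]
contact_force: [-0.3, -0.5, -0.7]
finger_gap: 59.6
```

Run:
```python
from h import *
go([466.6,199.5,-21],-8.4)
print(observe()['joint_positions'])
```

```text
clk 14.02 pos [471.541 200.445  -7.843] jaw [ 0.989 -0.146  0.006] app [ 0.006  0.002 -1.   ] gap 59.634690564491535 F [-0.298 -0.536 -0.71 ]
turn [-0.002  0.     0.006] rows 0.05038596939252135 shift now [-4.826 13.125 -1.689] shift after turn [-4.75  13.157 -1.657] rows 0.33779027431547665
[ 0.257 -0.001  2.028  0.     1.108  0.403]
```

Emit:
{"fn": "play_rows", "kwargs": {"steps": [-4,4,-2,-0.002,0,0.006,0.3,-2,4,0,0,0,0,0.3,0,4,0,0,0,0,0.3,0,3,0,0,0,0,0.3,0,0,0,0,0,0,0.3]}}

```text
clock: 14.43
tool_pos: [464.5, 199.4, -23.9]
orientation: [-1.567, 0.115, -0.115]
contact_force: [-0.4, 0.2, 0.8]
finger_gap: 59.5
```

Run:
```python
from h import *
go([466.6,199.5,-21],-8.4)
print(observe()['joint_positions'])
```

```text
clk 14.43 pos [464.485 199.384 -23.856] jaw [ 0.989 -0.145 -0.   ] app [-0.     0.001 -1.   ] gap 59.52310327020074 F [-0.354  0.22   0.776]
turn [-0.001  0.001 -0.   ] rows 0.006569329546956563 shift now [ 2.075 -2.856  0.424] shift after turn [ 2.075 -2.856  0.424] rows 0.08527323983380093
[0.258 0.015 2.044 0.001 1.082 0.403]
```

Emit:
{"fn": "play_rows", "kwargs": {"steps": [2,-2,0,0,0,0,0.3,0,0,0,0,0,0,0.3]}}

```text
clock: 14.6
tool_pos: [466.1, 199.0, -22.4]
orientation: [-1.568, 0.116, -0.113]
contact_force: [0.3, -0.2, 0.1]
finger_gap: 59.6
```

Run:
```python
from h import *
go([466.6,199.5,-21],-8.4)
g=wcam(snap('wrist','w16.png'))
s=snap('side','s16.png')['image'][:,:,::-1]
cv2.imwrite('pics/cs16.png',cv2.resize(s[200:330,190:330],None,fx=4.5,fy=4.5,interpolation=3))
```

```text
clk 14.6 pos [466.074 198.956 -22.439] jaw [ 0.989 -0.145 -0.001] app [-0.001  0.    -1.   ] gap 59.612846230238425 F [ 0.348 -0.156  0.051]
turn [ 0.     0.001 -0.001] rows 0.012883357899429626 shift now [ 0.439 -1.44   0.614] shift after turn [ 0.441 -1.439  0.615] rows 0.0389860807497946
```

View pics/w16.png

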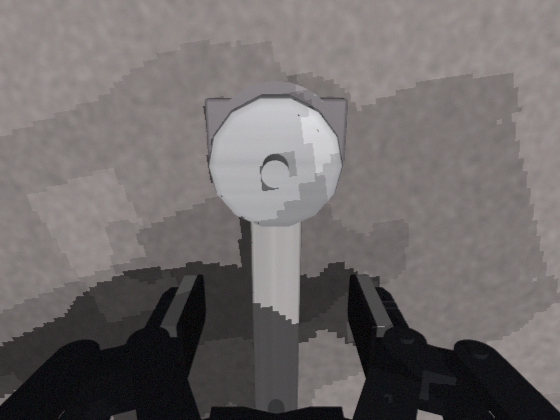

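View pics/cs16.png

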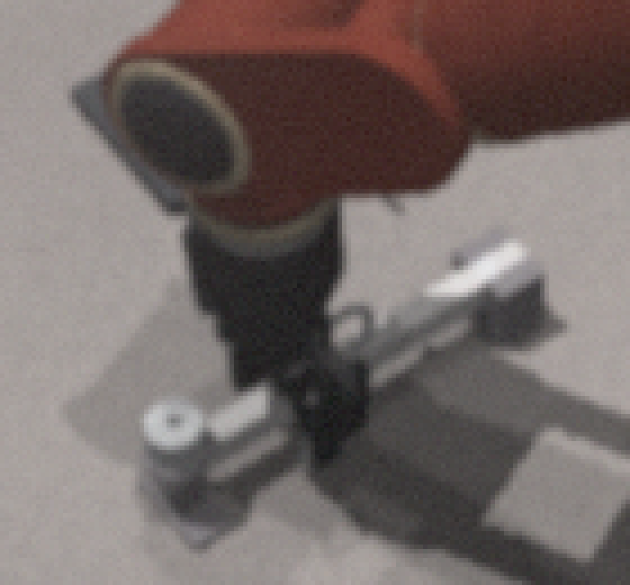

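Centred; the tips are about 19 mm above the bench. Close.

Emit:
{"fn": "play_rows", "kwargs": {"steps": [0,0,0,0,0,0,1,0,0,0,0,0,0,1,0,0,0,0,0,0,1,0,0,0,0,0,0,1,0,0,0,0,0,0,1]}}

```text
clock: 15.12
tool_pos: [466.2, 199.1, -21.9]
orientation: [-1.567, 0.116, -0.114]
contact_force: [0.9, 0.2, -2.0]
finger_gap: 15.1
```

Emit:
{"fn": "play_rows", "kwargs": {"steps": [0,-5,0,0,0,0,1,0,-5,0,0,0,0,1,0,-10,0,0,0,0,1,0,-10,0,0,0,0,1,0,0,0,0,0,0,1]}}

```text
clock: 15.53
tool_pos: [464.1, 198.6, 8.9]
orientation: [-1.568, 0.119, -0.111]
contact_force: [-0.3, 0.5, -2.0]
finger_gap: 15.2
```

Run:
```python
from h import *
go([466.6,199.5,-21],-8.4)
g=wcam(snap('wrist','w17.png'))
s=snap('side','s17.png')['image'][:,:,::-1]
cv2.imwrite('pics/cs17.png',cv2.resize(s[180:330,190:330],None,fx=4,fy=4,interpolation=3))
```

```text
clk 15.53 pos [464.124 198.621   8.875] jaw [ 0.989 -0.146 -0.005] app [-0.005 -0.    -1.   ] gap 15.151748704726279 F [-0.309  0.515 -2.006]
turn [ 0.001  0.    -0.005] rows 0.04357834703825208 shift now [ 2.48  29.861  1.264] shift after turn [ 2.321 29.875  1.231] rows 0.7191958169981342
```

View pics/w17.png

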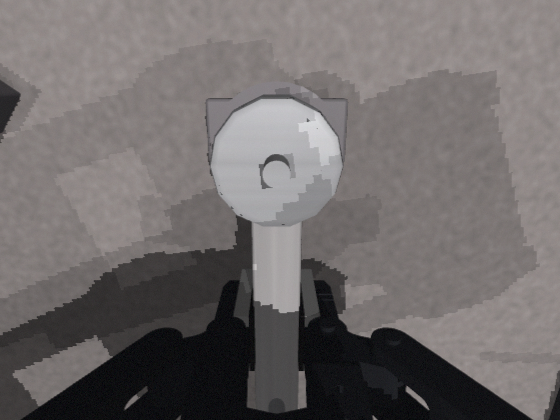

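View pics/cs17.png

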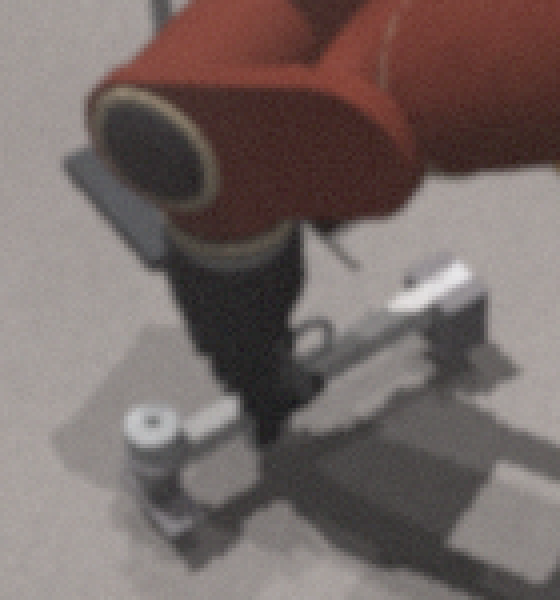

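Emit:
{"fn": "play_rows", "kwargs": {"steps": [0,-12,0,0,0,-0.005,1,0,-18,0,0,0,0,1,0,-18,0,0,0,0,1,0,-18,0,0,0,0,1,0,-18,0,0,0,0,1,0,-18,0,0,0,0,1,0,-12,0,0,0,0,1,0,-6,0,0,0,0,1]}}

```text
clock: 16.3
tool_pos: [459.2, 197.5, 132.4]
orientation: [-1.573, 0.122, -0.107]
contact_force: [-0.1, 0.3, -2.6]
finger_gap: 15.1
```

Run:
```python
from h import *
go([570,129,140],-8.95)
```

```text
clk 16.3 pos [459.193 197.531 132.408] jaw [ 0.989 -0.146 -0.009] app [-0.01  -0.004 -1.   ] gap 15.147386103612623 F [-0.122  0.283 -2.593]
turn [ 0.006  0.01  -0.009] rows 0.11666842699083795 shift now [119.538  -8.394 -51.697] shift after turn [120.119  -7.592 -50.458] rows 3.129685443647421
```

Emit:
{"fn": "play_rows", "kwargs": {"steps": [10,-1,-4,0.006,0.01,-0.009,1,15,-1,-8,0,0,0,1,15,-1,-8,0,0,0,1,15,-1,-8,0,0,0,1,15,-1,-8,0,0,0,1,15,-1,-8,0,0,0,1,8,-1,-5,0,0,0,1,0,0,0,0,0,0,1]}}

```text
clock: 16.97
tool_pos: [547.8, 129.2, 137.6]
orientation: [-1.567, 0.123, -0.125]
contact_force: [0.0, 0.1, -1.7]
finger_gap: 15.3
```

Run:
```python
from h import *
go([570,129,140],-8.95)
s=snap('side','s18.png')['image'][:,:,::-1]
cv2.imwrite('pics/cs18.png',cv2.resize(s[130:280,180:330],None,fx=4,fy=4,interpolation=3))
s=snap('top','t18.png')['image'][:,:,::-1]
cv2.imwrite('pics/ct18.png',cv2.resize(s[110:250,180:320],None,fx=4,fy=4,interpolation=3))
```

```text
clk 16.97 pos [547.798 129.212 137.63 ] jaw [ 0.988 -0.158  0.002] app [ 0.002  0.    -1.   ] gap 15.262661446850789 F [ 0.029  0.123 -1.674]
turn [-0.    -0.002  0.002] rows 0.02034762066323107 shift now [21.961 -2.335  3.289] shift after turn [21.964 -2.37   3.244] rows 0.5354617654363912
```

View pics/cs18.png

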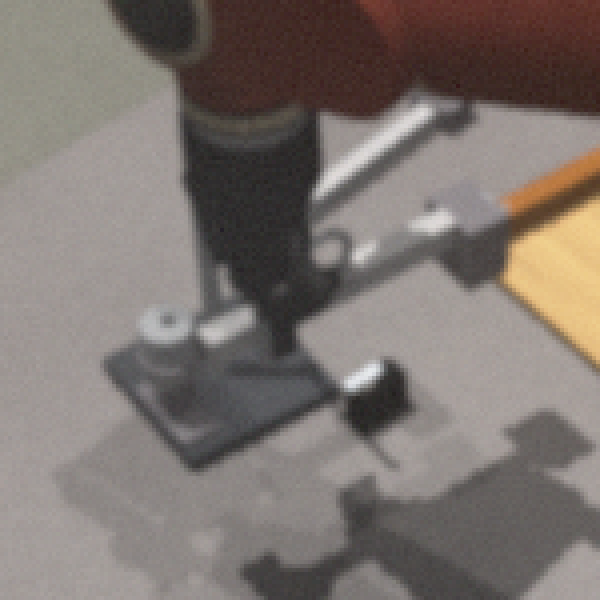

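View pics/ct18.png

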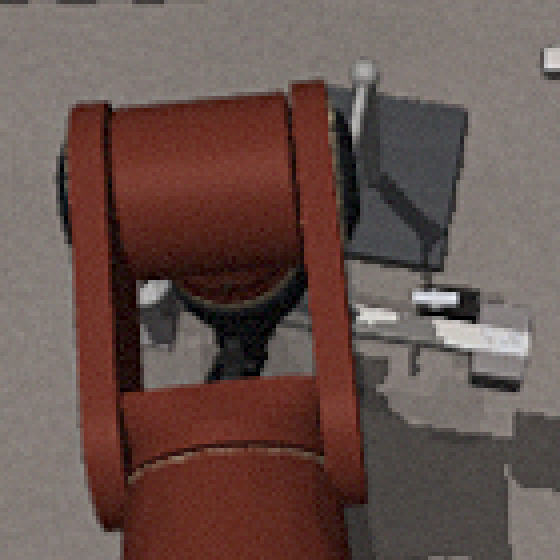

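Run:
```python
from h import *
for n in('side0','top0'):
    g=load(n); print(n,'tip',proj(g,[590.1,80.7,228]),'bend',proj(g,[598,79.5,220]),'post',proj(g,[682,66.2,229]),'posttop220',proj(g,[682,66.2,220]))
i=load('side0')['image'][:,:,::-1];cv2.imwrite('pics/hk1.png',cv2.resize(i[150:250,210:270],None,fx=6,fy=6,interpolation=0))
i=load('top0')['image'][:,:,::-1];cv2.imwrite('pics/hk2.png',cv2.resize(i[120:180,245:305],None,fx=8,fy=8,interpolation=0))
```

```text
side0 tip (np.float64(248.62997433431997), np.float64(180.40638053285164)) bend (np.float64(246.9649153505293), np.float64(181.2090377486985)) post (np.float64(227.66984376655864), np.float64(160.3776467231743)) posttop220 (np.float64(227.99415093273743), np.float64(163.22835267902548))
top0 tip (np.float64(264.84029523573025), np.float64(165.31199530845166)) bend (np.float64(265.48108014237425), np.float64(162.91590656818636)) post (np.float64(270.984430628289), np.float64(127.28908622734855)) posttop220 (np.float64(271.0745448221392), np.float64(128.589299237542))
```

View pics/hk1.png

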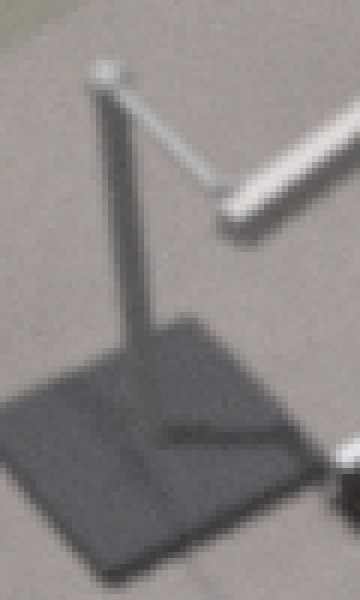

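View pics/hk2.png

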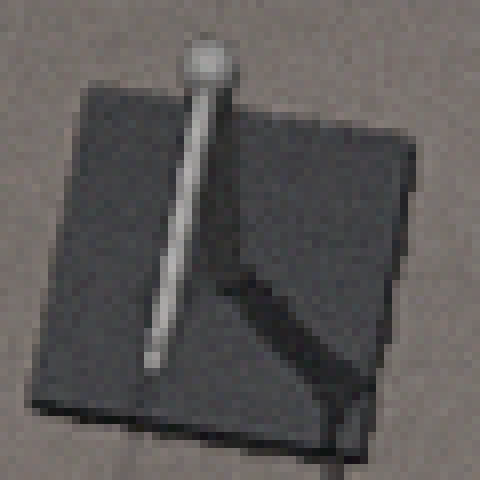

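```bash
cat >> h.py <<'E'
EYE=np.array([0.3,-84.2,-44.4])
def eye():
    o=observe();R=Ro.from_rotvec(o['orientation']).as_matrix();return o['tool_pos']+R@EYE,R,o
SEAT=np.array([627.7,75.4,220]);YS=np.radians(-8.95)
def hk(p):
    d=np.array(p)-SEAT;c,s=np.cos(YS),np.sin(YS);return np.array([c*d[0]+s*d[1],-s*d[0]+c*d[1],d[2]])
E
python3 - <<'E'
from h import *
e,R,o=eye();print(e,hk(e),o['tool_pos'])
g=load('s18');u,v=proj(g,e);print((u-180)*4,(v-130)*4)
i=g['image'][:,:,::-1];cv2.imwrite('pics/e18.png',cv2.resize(i[150:230,230:310],None,fx=7,fy=7,interpolation=3));print((u-230)*7,(v-150)*7)
E
```

```text
[539.668  86.449 221.442] [-88.679  -2.781   1.442] [546.324 130.421 137.28 ]
326.83948358223984 254.3625778396456
221.9690962689197 305.1345112193798
```

View pics/e18.png

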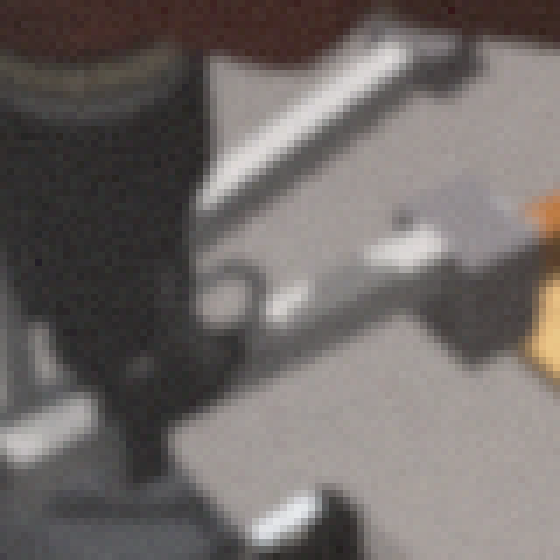

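Run:
```python
from h import *
e,R,o=eye()
g=load('s18')
i=g['image'][:,:,::-1];m=cv2.resize(i[150:230,230:310],None,fx=7,fy=7,interpolation=3)
for r,c in((14,(0,255,0)),(20,(0,0,255))):
  for a in np.arange(0,6.28,.2):
    u,v=proj(g,e+R@np.array([0,-r*np.sin(a),r*np.cos(a)]));cv2.circle(m,(int((u-229.5)*7),int((v-149.5)*7)),2,c,-1)
cv2.imwrite('pics/e18b.png',m)
```

```text
(no output)
```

View pics/e18b.png

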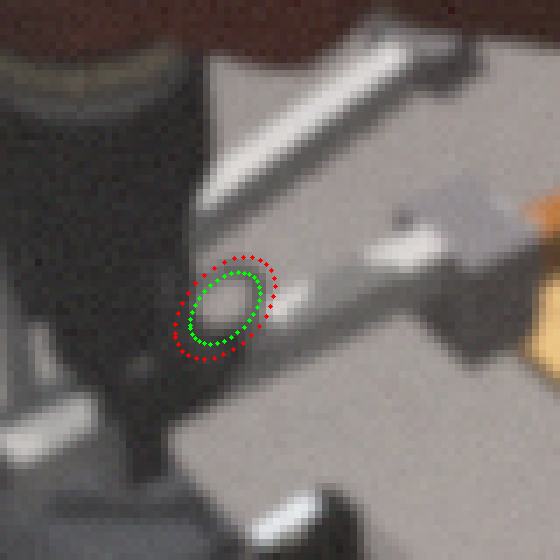

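Emit:
{"fn": "play_rows", "kwargs": {"steps": [12,-2,1,0,-0.001,0.002,1,10,-1,1,0,0,0,1,5,0,0,0,0,0,1,0,0,0,0,0,0,1]}}

```text
clock: 17.4
tool_pos: [571.3, 130.1, 138.7]
orientation: [-1.566, 0.126, -0.116]
contact_force: [-0.3, -0.4, -3.0]
finger_gap: 15.4
```

Run:
```python
from h import *
go([570,129,140],-8.95)
e,R,o=eye();print(hk(e))
s=snap('side','s19.png')['image'][:,:,::-1]
cv2.imwrite('pics/cs19.png',cv2.resize(s[140:240,200:300],None,fx=6,fy=6,interpolation=3))
snap('wrist','w19.png')
```

```text
clk 17.4 pos [571.341 130.07  138.68 ] jaw [ 0.988 -0.153 -0.006] app [-0.006  0.002 -1.   ] gap 15.385902303672275 F [-0.28  -0.402 -2.956]
turn [-0.001  0.002 -0.006] rows 0.052867969656931774 shift now [-1.169 -1.314 -1.261] shift after turn [-1.158 -1.32  -1.266] rows 0.05190241098986736
[-63.263   0.743   2.827]
```

View pics/cs19.png

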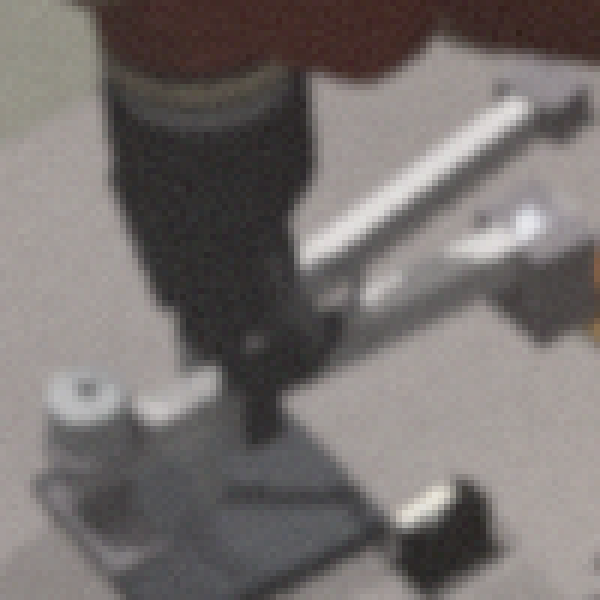

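View pics/w19.png

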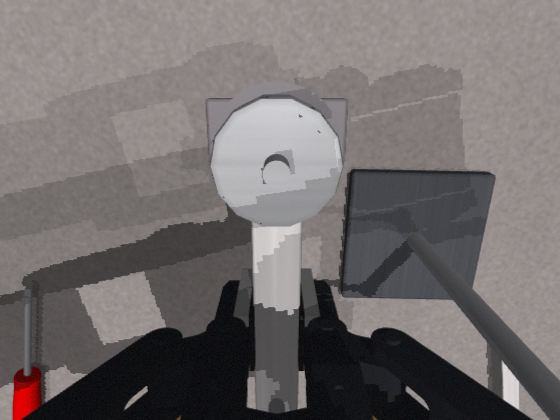

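Emit:
{"fn": "play_rows", "kwargs": {"steps": [6,-1,0,-0.001,0.002,-0.006,1,8,0,0,0,0,0,1,6,0,0,0,0,0,1,0,0,0,0,0,0,1]}}

```text
clock: 17.83
tool_pos: [591.0, 127.5, 139.5]
orientation: [-1.567, 0.122, -0.121]
contact_force: [0.3, -0.1, -2.2]
finger_gap: 15.3
```

Run:
```python
from h import *
go([570,129,140],-8.95)
e,R,o=eye();print(hk(e))
```

```text
clk 17.83 pos [590.971 127.504 139.525] jaw [ 0.988 -0.154 -0.   ] app [-0.  0. -1.] gap 15.31692522463816 F [ 0.349 -0.143 -2.179]
turn [ 0.     0.001 -0.   ] rows 0.012204323073080421 shift now [-20.951  -0.468  -1.754] shift after turn [-20.948  -0.475  -1.785] rows 0.5043027389715105
[-43.993   1.359   3.727]
```

Emit:
{"fn": "play_rows", "kwargs": {"steps": [5,0,-1,0,0.001,0,1,5,0,0,0,0,0,1,5,0,0,0,0,0,1,0,0,0,0,0,0,1]}}

```text
clock: 18.17
tool_pos: [607.5, 123.6, 139.4]
orientation: [-1.567, 0.123, -0.122]
contact_force: [0.6, 0.6, -3.0]
finger_gap: 15.0
```

Run:
```python
from h import *
go([570,129,140],-8.95)
e,R,o=eye();print(hk(e))
s=snap('side','s20.png')['image'][:,:,::-1]
cv2.imwrite('pics/cs20.png',cv2.resize(s[140:240,200:300],None,fx=6,fy=6,interpolation=3))
s=snap('top','t20.png')['image'][:,:,::-1]
cv2.imwrite('pics/ct20.png',cv2.resize(s[110:210,230:330],None,fx=6,fy=6,interpolation=3))
```

```text
clk 18.17 pos [607.531 123.622 139.438] jaw [ 0.988 -0.156 -0.   ] app [-0.  0. -1.] gap 15.024289311133534 F [ 0.623  0.574 -2.99 ]
turn [ 0.  0. -0.] rows 0.003650323943810458 shift now [-37.911  -0.545  -0.526] shift after turn [-37.911  -0.562  -0.527] rows 0.9093138729197732
[-27.087   0.101   3.64 ]
```

View pics/cs20.png

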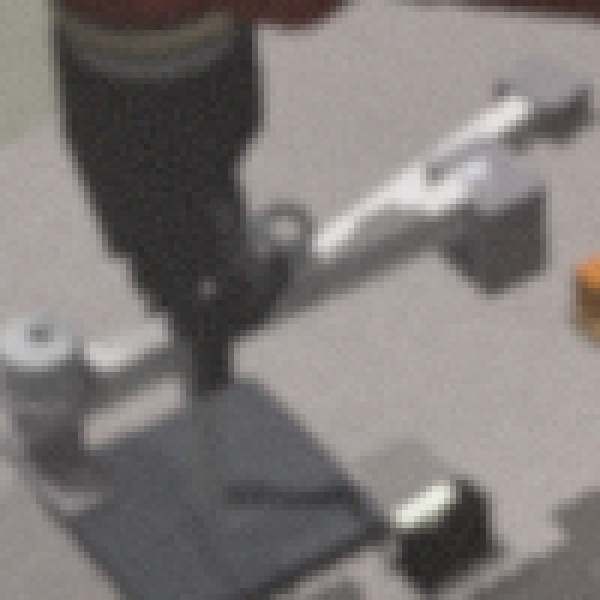

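View pics/ct20.png

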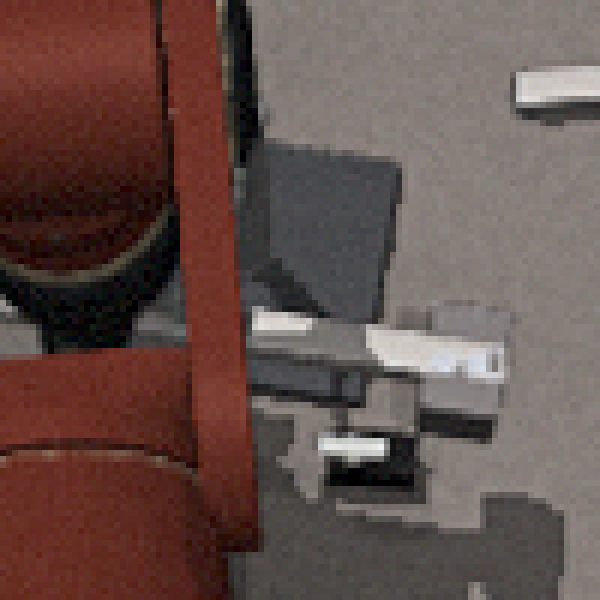

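Run:
```python
from h import *
g=load('s20');e,R,o=eye()
i=g['image'][:,:,::-1];m=cv2.resize(i[160:200,225:275],None,fx=12,fy=12,interpolation=3);m2=m.copy()
def dot(X,c,r=3):
  u,v=proj(g,X);cv2.circle(m2,(int((u-225+.5)*12),int((v-160+.5)*12)),r,c,-1)
for r,c in((14,(0,255,0)),(20,(0,0,255))):
  for a in np.arange(0,6.28,.2): dot(e+R@np.array([0,-r*np.sin(a),r*np.cos(a)]),c)
H=lambda x,z:SEAT+np.array([np.cos(YS)*x,np.sin(YS)*x,z])
for x,z in((-38,8),(-30,0),(-15,0),(0,0),(20,0)):dot(H(x,z),(255,0,0),5)
cv2.imwrite('pics/e20.png',np.vstack([m[:,:],m2])[:, :] if 0 else cv2.resize(np.hstack([m,m2]),(800,320)))
```

```text
(no output)
```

View pics/e20.png

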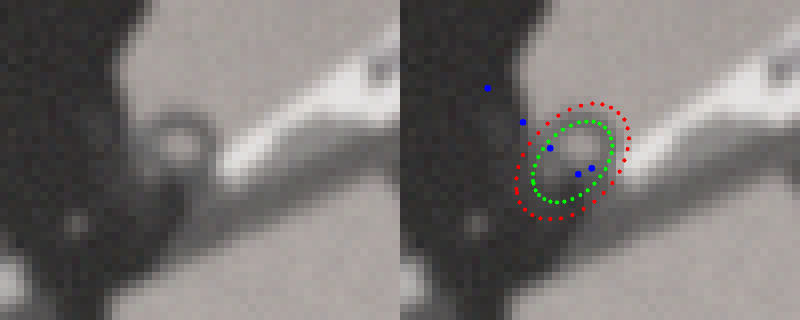

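Emit:
{"fn": "play_rows", "kwargs": {"steps": [5,0,0,0,0,0,1,5,0,0,0,0,0,1,5,0,0,0,0,0,1,5,0,0,0,0,0,1,0,0,0,0,0,0,1]}}

```text
clock: 18.68
tool_pos: [628.1, 120.6, 139.1]
orientation: [-1.567, 0.123, -0.121]
contact_force: [-0.0, -0.0, -2.9]
finger_gap: 15.1
```

Run:
```python
from h import *
go([570,129,140],-8.95)
e,R,o=eye();print(hk(e))
s=snap('side','s21.png')['image'][:,:,::-1]
cv2.imwrite('pics/cs21.png',cv2.resize(s[140:240,200:300],None,fx=6,fy=6,interpolation=3))
```

```text
clk 18.68 pos [628.055 120.57  139.126] jaw [ 0.988 -0.155 -0.001] app [-0.001  0.    -1.   ] gap 15.074307556826941 F [-0.046 -0.003 -2.908]
turn [ 0.     0.    -0.001] rows 0.01233301474867171 shift now [-58.661  -0.788  -0.676] shift after turn [-58.659  -0.874  -0.704] rows 1.4069526449852632
[-6.232  0.283  3.33 ]
```

View pics/cs21.png

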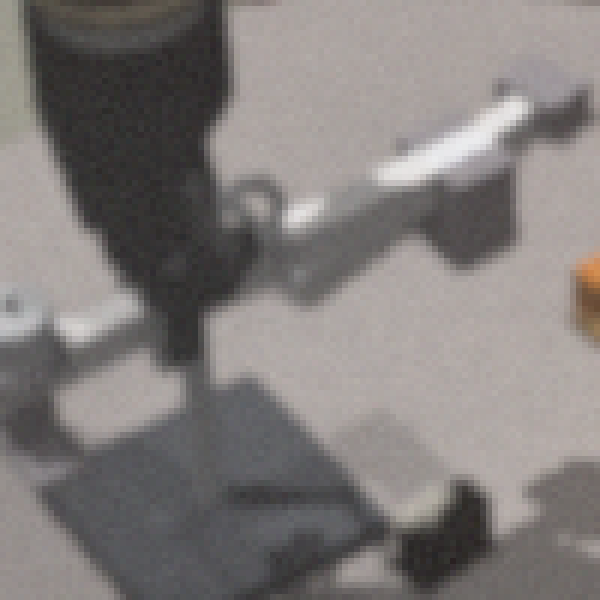

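Emit:
{"fn": "play_rows", "kwargs": {"steps": [5,2,0,0,0,-0.001,1,0,3,0,0,0,0,1,0,3,0,0,0,0,1,0,0,0,0,0,0,1]}}

```text
clock: 19.07
tool_pos: [633.0, 119.8, 130.1]
orientation: [-1.567, 0.123, -0.121]
contact_force: [-0.2, -0.9, -2.5]
finger_gap: 15.4
```

Run:
```python
from h import *
go([570,129,140],-8.95)
e,R,o=eye();print(hk(e),o['moment'])
```

```text
clk 19.07 pos [633.049 119.838 130.147] jaw [ 0.988 -0.155 -0.001] app [-0.001  0.    -1.   ] gap 15.409093749212364 F [-0.152 -0.884 -2.473]
turn [ 0.     0.001 -0.001] rows 0.011551007730540958 shift now [-63.72   -9.767  -0.727] shift after turn [-63.706  -9.853  -0.758] rows 1.5459975386656337
[-1.194  0.338 -5.649] [0.095 0.063 0.019]
```

Emit:
{"fn": "play_rows", "kwargs": {"steps": [0,2,0,0,0,0,1,0,1.5,0,0,0,0,1,0,0,0,0,0,0,1]}}

```text
clock: 19.32
tool_pos: [632.8, 119.8, 126.2]
orientation: [-1.568, 0.123, -0.121]
contact_force: [-0.5, 0.6, -0.1]
finger_gap: 15.5
```

Emit:
{"fn": "play_rows", "kwargs": {"steps": [0,1.5,0,0,0,0,1,0,0,0,0,0,0,1]}}

```text
clock: 19.48
tool_pos: [633.2, 119.8, 126.3]
orientation: [-1.568, 0.122, -0.122]
contact_force: [0.2, -0.2, -2.4]
finger_gap: 15.2
```

Run:
```python
from h import *
go([570,129,140],-8.95)
e,R,o=eye();print(hk(e),o['moment'])
```

```text
clk 19.48 pos [633.214 119.75  126.303] jaw [ 0.988 -0.155 -0.   ] app [-0.    -0.001 -1.   ] gap 15.20501241352953 F [ 0.221 -0.222 -2.35 ]
turn [ 0.001  0.001 -0.   ] rows 0.007954453982326382 shift now [-63.884 -13.693  -0.662] shift after turn [-63.883 -13.697  -0.697] rows 1.5668713285908997
[-1.118  0.327 -9.465] [-0.005  0.111  0.004]
```

Emit:
{"fn": "play_rows", "kwargs": {"steps": [0,2,0,0,0,0,1,0,0,0,0,0,0,1]}}

```text
clock: 19.65
tool_pos: [633.8, 119.6, 126.2]
orientation: [-1.568, 0.121, -0.124]
contact_force: [-2.3, 0.1, -0.2]
finger_gap: 15.2
```

Run:
```python
from h import *
for k in range(3):
  e,R,o=eye();print(hk(e),o['contact_force'],o['moment'],R[:,1])
  grab_frame('wrist')
```

```text
[-0.648  0.332 -9.609] [-2.342  0.065 -0.221] [-0.009  0.08  -0.057] [ 0.002 -0.001 -1.   ]
[-0.541  0.267 -9.661] [-1.136 -0.875 -0.126] [-0.15   0.082 -0.045] [ 0.002 -0.001 -1.   ]
[-0.521  0.214 -9.795] [-1.695 -0.521  1.711] [-0.147  0.111 -0.032] [ 0.002 -0.001 -1.   ]
```

Emit:
{"fn": "play_rows", "kwargs": {"steps": [0,1.7,-3.4,-0.04,0,0,1,0,1.7,-3.4,-0.04,0,0,1,0,1.7,-3.4,-0.04,0,0,1,0,0,0,0,0,0,1]}}

```text
clock: 20.13
tool_pos: [632.8, 107.3, 121.0]
orientation: [-1.694, 0.13, -0.12]
contact_force: [0.1, 1.8, 1.5]
finger_gap: 15.0
```

```bash
cat >> h.py <<'E'
def st():
    e,R,o=eye();T=ori(-8.95)
    print('eye',hk(e),'F',o['contact_force'],'M',o['moment'],'tilt(deg)',Ro.from_matrix(T.T@R).as_rotvec(degrees=True),'gap',o['finger_gap'],'clk',o['clock'])
    tgt=SEAT+[0,0,-9.8]; d=tgt-e; print('corr tool',R.T@d)
E
python3 -c "
from h import *
st();print(observe()['joint_positions'])"
```

```text
eye [ 0.017 -1.086 -9.847] F [0.125 1.822 1.489] M [ 0.035  0.128 -0.017] tilt(deg) [-7.274  0.045 -0.211] gap 15.023846599728204 clk 20.1333
corr tool [-0.017 -0.184  1.071]
[ 0.113  0.175  1.608 -0.125  1.391  0.295]
```

Emit:
{"fn": "play_rows", "kwargs": {"steps": [0,1.7,-3.1,-0.04,0,0,1,0,1.7,-3.2,-0.04,0,0,1,0,1.7,-3.2,-0.04,0,0,1,0,1.7,-3.3,-0.04,0,0,1,0,0,0,0,0,0,1]}}

```text
clock: 20.55
tool_pos: [631.4, 92.3, 117.0]
orientation: [-1.856, 0.143, -0.114]
contact_force: [-0.3, 2.3, 1.6]
finger_gap: 14.8
```

```bash
python3 -c "
from h import *
st();print(observe()['joint_positions'])"
```

```text
eye [ 0.827 -1.194 -9.654] F [-0.327  2.294  1.565] M [ 0.3   -0.012 -0.027] tilt(deg) [-16.593   0.112  -0.273] gap 14.8469736886465 clk 20.55
corr tool [-0.829 -0.204  1.184]
[ 0.164  0.221  1.581 -0.279  1.435  0.374]
```

Emit:
{"fn": "play_rows", "kwargs": {"steps": [0,1.7,-2.9,-0.04,0,0,1,0,1.7,-3.1,-0.04,0,0,1,0,1.7,-3.1,-0.04,0,0,1,0,1.7,-3.1,-0.04,0,0,1,0,0,0,0,0,0,1]}}

```text
clock: 20.97
tool_pos: [629.9, 77.2, 115.6]
orientation: [-2.015, 0.157, -0.107]
contact_force: [-1.8, -1.1, 2.4]
finger_gap: 15.3
```

```bash
python3 -c "
from h import *
st();print(observe()['joint_positions'])
s=snap('side','s22.png')['image'][:,:,::-1]
cv2.imwrite('pics/cs22.png',cv2.resize(s[120:240,180:300],None,fx=5,fy=5,interpolation=3))"
```

```text
eye [ 1.635 -1.406 -9.256] F [-1.758 -1.093  2.364] M [-0.056  0.113 -0.082] tilt(deg) [-25.705   0.245  -0.269] gap 15.330344950967806 clk 20.9667
corr tool [-1.642 -0.125  1.494]
[ 0.208  0.272  1.555 -0.42   1.489  0.441]
```

View pics/cs22.png

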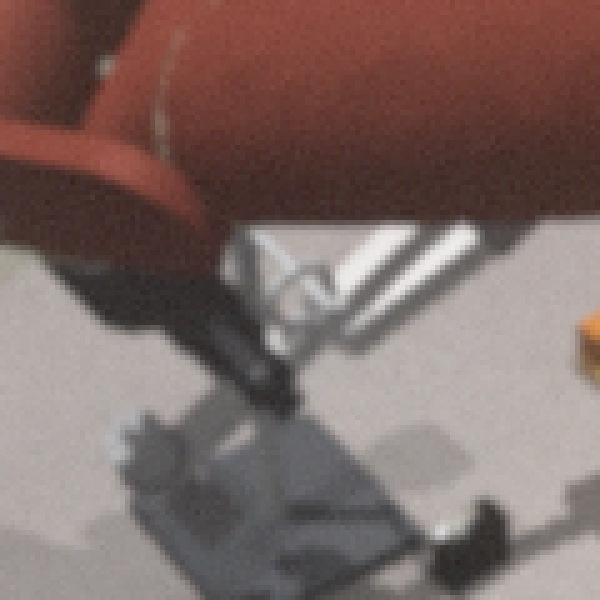

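Emit:
{"fn": "play_rows", "kwargs": {"steps": [-0.5,1.6,-2.6,-0.037,0,0,1,-0.5,1.6,-2.8,-0.037,0,0,1,0,1.6,-2.9,-0.03,0,0,1,0,0,0,0,0,0,1,0,0,0,0,0,0,1]}}

```text
clock: 21.43
tool_pos: [628.5, 68.1, 116.1]
orientation: [-2.108, 0.166, -0.104]
contact_force: [-0.2, -1.0, 1.2]
finger_gap: 15.2
```

```bash
python3 -c "
from h import *
for k in range(3): st();grab_frame('wrist')"
```

```text
eye [ 1.551 -1.677 -8.848] F [-0.182 -0.97   1.198] M [ 0.057  0.068 -0.057] tilt(deg) [-31.077   0.415  -0.325] gap 15.225762330723434 clk 21.4333
corr tool [-1.567 -0.056  1.915]
eye [ 1.556 -1.72  -8.864] F [-1.089  0.34   1.741] M [ 0.131  0.062 -0.005] tilt(deg) [-31.074   0.417  -0.33 ] gap 15.139185672800927 clk 21.4833
corr tool [-1.572 -0.092  1.943]
eye [ 1.557 -1.75  -8.874] F [-1.252 -0.009  1.611] M [ 0.121  0.053 -0.109] tilt(deg) [-31.085   0.419  -0.336] gap 15.23457327971071 clk 21.5333
corr tool [-1.573 -0.116  1.964]
```

Emit:
{"fn": "play_rows", "kwargs": {"steps": [0,-0.4,-1.1,-0.017,0,0,1,0,0,0,0,0,0,1,0,0,0,0,0,0,1]}}

```text
clock: 21.83
tool_pos: [628.3, 67.4, 116.5]
orientation: [-2.125, 0.168, -0.103]
contact_force: [-0.3, -0.7, 0.6]
finger_gap: 15.1
```

```bash
python3 -c "
from h import *
for k in range(3): st();grab_frame('wrist')
snap('wrist','w23.png')"
```

```text
eye [ 1.467 -0.803 -8.581] F [-0.278 -0.75   0.613] M [0.051 0.024 0.023] tilt(deg) [-32.014   0.415  -0.33 ] gap 15.14212813348919 clk 21.8333
corr tool [-1.481  0.603  1.315]
eye [ 1.442 -0.848 -8.597] F [0.031 0.186 0.219] M [ 0.196 -0.016 -0.033] tilt(deg) [-32.022   0.416  -0.324] gap 15.583534218337556 clk 21.8833
corr tool [-1.455  0.566  1.345]
eye [ 1.468 -0.823 -8.555] F [ 0.43  -0.235 -0.033] M [ 0.159 -0.031  0.018] tilt(deg) [-32.011   0.418  -0.329] gap 14.8642609130146 clk 21.9333
corr tool [-1.481  0.614  1.345]
```

View pics/w23.png

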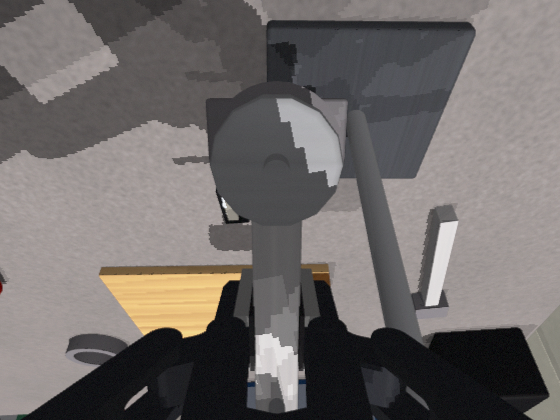

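Emit:
{"fn": "play_rows", "kwargs": {"steps": [0,0,0,0,0,0,0.84,0,0,0,0,0,0,0.82,0,0,0,0,0,0,0.81,0,0,0,0,0,0,0.8,0,0,0,0,0,0,0.79,0,0,0,0,0,0,0.77,0,0,0,0,0,0,0.75,0,0,0,0,0,0,0.72]}}

```text
clock: 22.7
tool_pos: [628.0, 67.6, 115.7]
orientation: [-2.124, 0.168, -0.102]
contact_force: [-0.3, 0.3, 1.0]
finger_gap: 23.9
```

```bash
python3 -c "
from h import *
st()
snap('wrist','w24.png')"
```

```text
eye [ 1.219 -0.79  -9.328] F [-0.253  0.326  1.047] M [ 0.268 -0.045  0.069] tilt(deg) [-31.956   0.406  -0.282] gap 23.941288582187358 clk 22.7
corr tool [-1.226 -0.02   0.91 ]
```

View pics/w24.png

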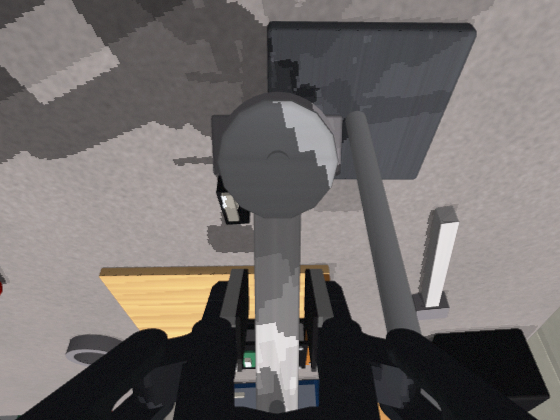

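Emit:
{"fn": "play_rows", "kwargs": {"steps": [0,0,0,0,0,0,0.68,0,0,0,0,0,0,0.64,0,0,0,0,0,0,0.6,0,0,0,0,0,0,0.55,0,0,0,0,0,0,0.5,0,0,0,0,0,0,0.5]}}

```text
clock: 23.25
tool_pos: [628.0, 67.6, 115.7]
orientation: [-2.123, 0.168, -0.102]
contact_force: [-0.7, -0.5, -0.4]
finger_gap: 43.2
```

Emit:
{"fn": "play_rows", "kwargs": {"steps": [0,-4,0,0,0,0,0.5,0,-8,0,0,0,0,0.5,0,-10,0,0,0,0,0.5,0,-10,0,0,0,0,0.5,0,-15,0,0,0,0,0.5,0,0,0,0,0,0,0.5]}}

```text
clock: 23.75
tool_pos: [632.2, 94.6, 159.9]
orientation: [-2.123, 0.168, -0.103]
contact_force: [0.2, 0.6, 0.3]
finger_gap: 42.6
```

```bash
python3 -c "
from h import *
st()
snap('wrist','w25.png')"
```

```text
eye [ 1.165 26.546 34.874] F [0.22  0.606 0.339] M [ 0.223 -0.01   0.009] tilt(deg) [-31.927   0.421  -0.307] gap 42.57894471743415 clk 23.75
corr tool [-1.335 51.951  1.085]
```

View pics/w25.png

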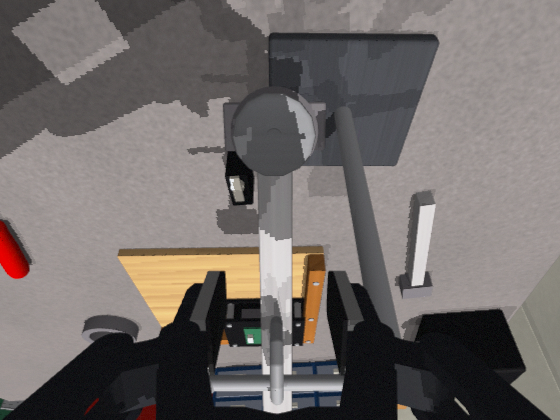

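Emit:
{"fn": "play_rows", "kwargs": {"steps": [0,-15,0,0,0,0,0.5,0,-20,0,0,0,0,0.5,0,-20,0,0,0,0,0.5,0,-20,0,0,0,0,0.5,0,-25,5,0,0,0,0.5,-10,-25,10,0,0,0,0.5,-20,-20,20,0,0,0,0.5,-20,0,20,0,0,0,0.5]}}

```text
clock: 24.47
tool_pos: [602.5, 226.6, 260.9]
orientation: [-2.122, 0.178, -0.107]
contact_force: [-0.0, -0.2, 0.1]
finger_gap: 42.6
```

Emit:
{"fn": "play_rows", "kwargs": {"steps": [-30,0,20,0,0,0,0.5,-30,0,20,0,0,0,0.5,-30,0,20,0,0,0,0.5,-30,0,20,0,0,0,0.5,-20,0,10,0,0,0,0.5,0,0,0,0,0,0,0.5]}}

```text
clock: 24.97
tool_pos: [469.9, 335.2, 213.4]
orientation: [-2.12, 0.173, -0.105]
contact_force: [0.3, -0.7, -0.1]
finger_gap: 42.7
```

```bash
python3 -c "
from h import *
print(observe()['tool_pos'],observe()['joint_positions'])
a=snap('side','s26.png')['image'];snap('top','t26.png')
for k in range(6):grab_frame('top')
b=snap('side','s27.png')['image']
d=cv2.absdiff(a,b).max(2);print(d[120:260,180:320].max(),d.max())
cv2.imwrite('pics/cs26.png',cv2.resize(b[120:270,170:320][:,:,::-1],None,fx=4,fy=4,interpolation=3))"
```

```text
[469.882 335.193 213.449] [ 0.684  0.252  1.438 -0.376  1.863  0.819]
103 126
```

View pics/s26.png

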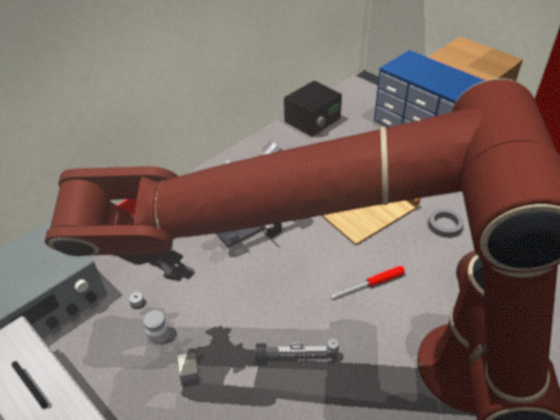

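View pics/t26.png

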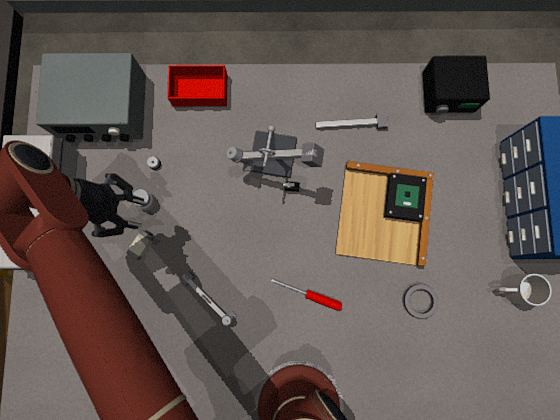

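View pics/cs26.png

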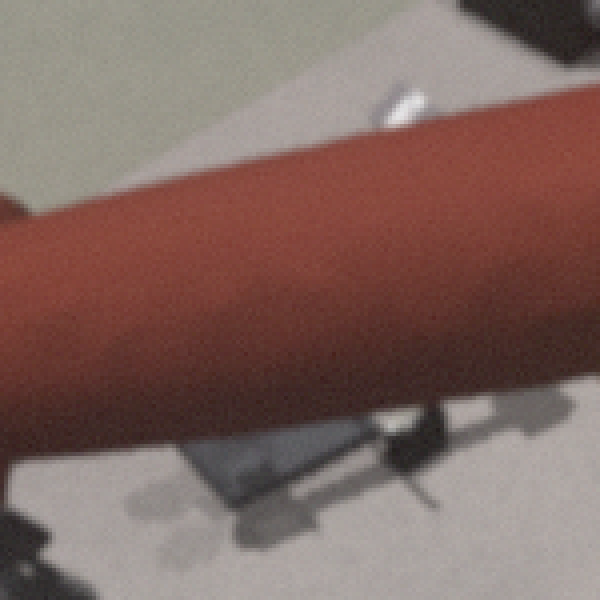

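Run:
```python
from h import *
a=snap('top','t27.png');
ims=[grab_frame('top')['image'] for k in range(14)]
r=lambda i:i[120:200,220:335].astype(int)
print([int(np.percentile(abs(r(i)-r(a['image'])).max(2),99)) for i in ims])
print([int(np.percentile(abs(r(i)-r(ims[k-1])).max(2),99)) for k,i in enumerate(ims) if k])
g=a;P=lambda x,y,z:onz(g,325+(x+.5)/5-.5,155+(y+.5)/5-.5,z)
i=g['image'][:,:,::-1];cv2.imwrite('pics/ct27.png',cv2.resize(i[155:275,325:445],None,fx=5,fy=5,interpolation=3))
cv2.imwrite('pics/ch27.png',cv2.resize(ims[-1][110:210,215:335][:,:,::-1],None,fx=6,fy=6,interpolation=3))
cv2.imwrite('pics/ch26.png',cv2.resize(load('t26')['image'][110:210,215:335][:,:,::-1],None,fx=6,fy=6,interpolation=3))
```

```text
[16, 15, 19, 13, 14, 14, 19, 19, 15, 17, 20, 18, 18, 20]
[14, 16, 20, 12, 13, 17, 15, 20, 13, 15, 14, 14, 14]
```

View pics/ct27.png

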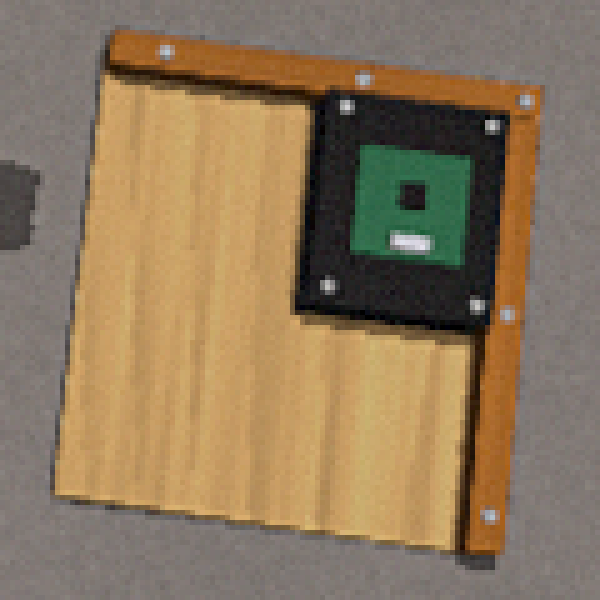

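View pics/ch27.png

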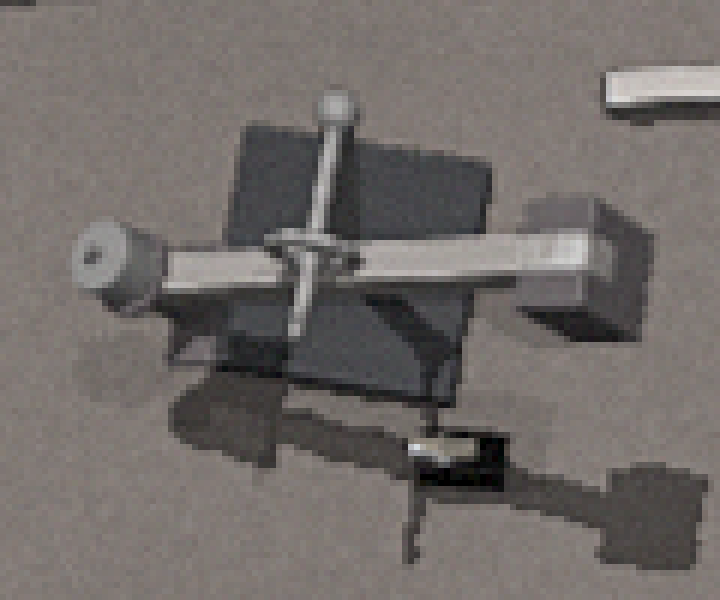

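```bash
python3 -c "
from h import *
print(observe()['clock'],observe()['contact_force']);print(sign_off())"
```

```text
26.1667 [-0.055  1.097 -0.122]
the job is handed in; nothing more can be done
None
```

The drone frame is flush in the corner of the gluing jig, and the larger rotor arm is hanging still by its eye on the hook. I handed the job in at about 26 s.

**Frame:** I pushed it with two finger contacts against the -y fence, then against the +x fence. The contact forces peaked at about 20 N. In the top view its centre was about (-59.5, +48.7) mm from the fence corner, against a nominal (-60, +50), and it was square to about 0.3°. That is within the measuring error. The last picture, taken just before handing in, shows no gap at either fence.

**Rotor arm:** I threaded the eye over the hook and lowered it until the hook carried the weight. I then turned it down to 32° about the eye and opened the gripper gradually. The last top views show the bar through the eye at about the seat point. About 0.7 s of frames differed only by image noise. The side view was blocked by the robot's own arm, so that check failed.

**Other things on the bench:** None of the bystanders that were in view look moved in the last top picture. The robot was touching nothing when I handed in.

**Disagreements:**
- **Fingertips:** They sit about 40 mm behind the reported TCP, not at it. Because of that, my first push passed over the frame, and it may have shifted it by a few mm before I corrected the height.
- **Drift:** The arm drifted a few mm on some moves (12 mm sideways once) and I corrected it before gripping.

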